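# Put away the flat stock at the lathe desk

### The arm

A 6-joint arm with a two-finger parallel gripper is mounted at the origin on the work surface. World frame = base frame: x ahead of the robot, y to its left, z up, the work surface at z = 0. Lengths are in m, angles in rad, forces in N, time in s.
With the tool pointing down it reaches from about 0.25 to 0.775 m from the base axis. Payload 8.9 kg.
Tool frame: the origin (TCP) lies between the finger pads; the fingertips stand 25 mm ahead of it and the grasp point (between the pads) lies 6 mm ahead of it; z points along the fingers, y is the line along which they close (so a half turn about z gives the same grasp; the last joint's range is limited). The gripper opens to 85 mm and grips with 20 to 120 N. Pads are 22 mm wide; open, the fingers measure 114 mm over their backs; the gripper's body (76 mm by 85 mm) begins 54 mm behind the grasp point. The pads swing forward as they close: fully open they stand 13 mm farther back than shut.
Start: joints at [-1.385, 0.291, -0.153, 1.127, 0, 1.431], TCP at [0.168, -0.498, 0.256] pointing down, gripper open.
Joint ranges: [-2.52, 2.52], [-0.91, 1.74], [-1.3, 1.37], [-1.96, 2.02], [-1.52, 1.47], [-3.14, 3.14]. Speed limits (rad/s): [2.22, 2.22, 2.79, 3.14, 3.14, 3.14].

### API

Orientations are given as a unit quaternion [x, y, z, w].
In Python, from station import ctrl gives the robot as it stands.
- The arm moves only by the tool send_rows, never from a script. Its argument "moves" is a list of rows, each a list of 3 entries, a list of its own where there are three numbers: the finger opening in mm, from 0 to 85.4, then the shift along the tool's x, y, z in mm, then the turn, a rotation vector about the tool's x, y, z in degrees. A call has 1 to 5 rows; each row is the pose to reach, as a shift and turn from the pose commanded when the call began, along the tool's axes at that moment; what a row does not reach only later rows make up. A row lasts 1/8 s, in which the tool goes at most 62.5 mm and 10.7 degrees, less where a joint would pass 70% of its speed; a pose out of reach is approached as far as the arm can. A call with a gripper value outside its range is refused whole. The fingers move at their own pace and stop on an object; "force" is the grip in N (left out, the last holds). Time passes only in rows, so rows that repeat a pose let the fingers close. It gives the time, the measured TCP pose, the force, the opening and the grip force at its end, in the units of the state.
- ctrl.observe(): the state, without advancing time (a new reading comes with each control period).
- ctrl.camera(name): name is "scene" or "top"; returns a dict with "pixels" (480x640x3 uint8, red, green, blue), "depth" (480x640 float32, m along the optical axis (not along the pixel's ray), 0 where there is no reading), "K" (3x3 intrinsics, pixels), "R" (3x3) and "t" (3): a world point X has camera coordinates R X + t. Camera axes: x right, y down, z forward; pixel columns grow to the right and rows downward; lengths in m; the calibration is good to about 2 mm. A picture is of the moment at which its call begins.
- ctrl.finish_job(): hands the job in; it is judged then, once.
Trained networks look in a picture, given as the dict that the camera call returned (one of the last four; its "shot" number tells which), for a name from the list of things; names that differ only in an ending like _2 or _b are one class to them, and where a whole thing is asked for, a point or a joint stands for the part that bears it (a point fixed in the world has none). Each returns a list of dicts, best first, with "conf" (0 to 1); they miss things now and then, are a little off and sometimes report something else, mostly with a low value. They report only what shows in the picture. A call takes as long as a camera call. They do not tell look-alikes from the thing itself.
- ctrl.regions_of(target, picture): "mask" (480x640 bool, what is visible of it) and "extent" ([centre column, centre row, width, height] in pixels, round what is visible of it).
The state is a dict: "time_s": time; "q": joint angles; "joint_vel": joint speeds; "joint_torque": joint torques, N m; "tool_pos": TCP position; "eef_rot": TCP orientation; "ft_force": force on the tool from outside, world axes, zero at the start; "torque": the same for the moment, N m; "gripper_width": finger opening in m; "grip_force": force on a finger pad.
Only numpy, scipy, OpenCV 4.12 (cv2) and the standard library are available. Lean on these libraries where they do the work, as an engineer would, in place of code of your own. Each camera call takes 0.05 s, during which the arm holds its last target. There are 200 camera calls.

### The job

Put the flat stock away after turning class. Slide every loose dark board flat into the pigeonhole rack whose slots match its thickness (thin boards in the rack with the low slots, thick boards in the rack with the high slots, one per slot), each pushed fully home; and push the leaning row of blanks in the tray upright and close together against the backstop, squared so that all their side edges are flush against the tray's side fence. Leave the jar and the red-handled tool alone.

Things in the scene. Friction and masses are not known exactly. Their poses are not given: they have to be found in the camera images.
- tray: Fixed grey tray; origin under it on the desk, z up. Floor top z = 8 mm, x -54 to 60, y -72 to 75. Backstop wall at the -y end: inner face y = -60, spans x -54 to 20, top z = 58. Low side fence along the -x side: inner face x = -42, top z = 42. The +x and +y sides are open.
- blank0_center (a point): Centre of a flat wooden blank, 70 (own x, width) x 12 (own y, thickness) x 58 mm (own z, height), 36 g. Four stand in a row along tray y, blank0 next to the backstop, tops leaning 20 to 35 deg towards it, feet out on the +y side, edges 5 to 25 mm off the fence. Squared: axes parallel to the tray's, tray x = -7, z = 37 mm.
- blank1_center (a point): Centre of a flat wooden blank, 70 (own x, width) x 12 (own y, thickness) x 58 mm (own z, height), 36 g. Four stand in a row along tray y, blank0 next to the backstop, tops leaning 20 to 35 deg towards it, feet out on the +y side, edges 5 to 25 mm off the fence. Squared: axes parallel to the tray's, tray x = -7, z = 37 mm.
- blank2_center (a point): Centre of a flat wooden blank, 70 (own x, width) x 12 (own y, thickness) x 58 mm (own z, height), 36 g. Four stand in a row along tray y, blank0 next to the backstop, tops leaning 20 to 35 deg towards it, feet out on the +y side, edges 5 to 25 mm off the fence. Squared: axes parallel to the tray's, tray x = -7, z = 37 mm.
- blank3_center (a point): Centre of a flat wooden blank, 70 (own x, width) x 12 (own y, thickness) x 58 mm (own z, height), 36 g. Four stand in a row along tray y, blank0 next to the backstop, tops leaning 20 to 35 deg towards it, feet out on the +y side, edges 5 to 25 mm off the fence. Squared: axes parallel to the tray's, tray x = -7, z = 37 mm.
- thin0_center (a point): Centre of a loose flat board of dark wood, 80 (own x) x 45 (own y) x 10 mm (own z, thickness), about 30 g, starting flat on the desk. May be absent (None from the start).
- thin1_center (a point): Centre of a loose flat board of dark wood, 80 (own x) x 45 (own y) x 10 mm (own z, thickness), about 30 g, starting flat on the desk. May be absent (None from the start).
- thick0_center (a point): Centre of a loose flat board of dark wood, 80 (own x) x 45 (own y) x 16 mm (own z, thickness), about 48 g, starting flat on the desk. May be absent (None from the start).
- thick1_center (a point): Centre of a loose flat board of dark wood, 80 (own x) x 45 (own y) x 16 mm (own z, thickness), about 48 g, starting flat on the desk. May be absent (None from the start).
- rack_low: Fixed grey rack, 86 (x) x 62 (y) x 46 mm tall, two flat slots one above the other, open only at its +x face (away from the robot). Slots 13 high, 50 wide, 78 deep, centred on y = 0: z 8 to 21 and 27 to 40 mm. Origin under it on the desk; mouth x = 42, back wall x = -36. A board fully home has its centre at x = 4 and sticks out 2 mm. The racks may swap places.
- rack_high: Fixed grey rack, 86 (x) x 62 (y) x 58 mm tall, two flat slots one above the other, open only at its +x face (away from the robot). Slots 19 high, 50 wide, 78 deep, centred on y = 0: z 8 to 27 and 33 to 52 mm. Origin under it on the desk; mouth x = 42, back wall x = -36. A board fully home has its centre at x = 4 and sticks out 2 mm. The racks may swap places.
- polish_jar: Bystander: closed jar, 52 mm across, 75 mm tall, origin at its underside. Leave alone.
- chisel: Bystander: red-handled hand tool about 200 mm long, lying along its own x on the desk. Leave alone.
There are look-alikes about, which are no part of the job. What is shaped like the part that bears thick1_center but blue or pink is not meant.

How it is judged:
By the outcome, as a careful person would: the job done as asked, in the order asked, and still so for the second after the job is handed in, with the robot touching nothing.
Of thin0, thin1, thick0, thick1 only 3 to 4 are there at a start; the rules pass over those that are not, and their reading is None.
At some moment in a run one of thin0, thin1, thick0, thick1 may be knocked a few centimetres aside while the robot is not near it.
Once in a run the grip may slacken for a moment while it holds something.
It also fails if it takes over 208 s, if anything falls off the work surface, if the arm or the gripper's body presses on something with over 40 N, if the wrist force passes 120 N, or if a joint passes its speed limit or range.

## Working session

There is one attempt and no reset: what is moved stays moved. The work goes in short steps, Python scripts to look and compute and a tool call to move; the robot and the scene stay as the last step left them, time stands still between calls to the robot, and variables do not carry over. Pictures are saved under pics/ and viewed, at most 14 in all, crops included, and the job is handed in when it is done.

Besides the shell and the picture viewer there is one more tool, called after ">>>" as name(argument=value, ...) on one line, values as JSON. send_rows: Moves the arm, as the interface text tells. Its arguments: {"type":"object","properties":{"moves":{"type":"array"},"force":{"type":"number"}},"required":["moves"]}

```bash
ls; mkdir -p pics
python3 - <<'E'
from station import ctrl
import cv2,numpy as np
o=ctrl.observe();print(o)
for n in("scene","top"):
    c=ctrl.camera(n);cv2.imwrite(f"pics/{n}0.png",c["pixels"][:,:,::-1]);np.savez(f"{n}0.npz",**{k:c[k] for k in("pixels","depth","K","R","t")})
    print(n,c["K"],c["R"],c["t"])
E
```

```text
pics
{'time_s': 0.0, 'q': array([-1.38529124e+00,  2.91281787e-01, -1.54107199e-01,  1.12670537e+00,
        5.59420057e-06,  1.43148140e+00]), 'joint_vel': array([ 0.00026017, -0.00073911,  0.00334174, -0.00070331,  0.00073418,
       -0.00023656]), 'joint_torque': array([ 1.71924752e-03, -5.37139535e+01,  3.31378376e+01,  1.57006283e-02,
        9.05903789e-06,  4.39934126e-06]), 'tool_pos': array([ 0.16747112, -0.49715192,  0.25573864]), 'eef_rot': array([ 9.86840251e-01,  1.61696932e-01, -1.21913185e-05, -6.48904326e-04]), 'ft_force': array([-0.38523634,  0.06027804,  0.17756508]), 'torque': array([0.0065865 , 0.03620242, 0.00226322]), 'grip_force': 0.0, 'gripper_width': 0.08564902197101842}
scene [[448.06140456   0.         322.6397016 ]
 [  0.         448.06140456 233.29153734]
 [  0.           0.           1.        ]] [[ 0.61545039  0.78807694  0.01247232]
 [ 0.66332124 -0.50934548 -0.54824457]
 [-0.42570619  0.34569049 -0.83622505]] [-0.41721786 -0.31128987  1.04210361]
top [[606.80888152   0.         320.503552  ]
 [  0.         606.80888152 235.06884896]
 [  0.           0.           1.        ]] [[ 0.02327239 -0.99950775  0.02103933]
 [-0.98346494 -0.02666935 -0.17912413]
 [ 0.17959707 -0.01652279 -0.98360149]] [0.04076112 0.57562557 1.22672758]
```

View pics/scene0.png

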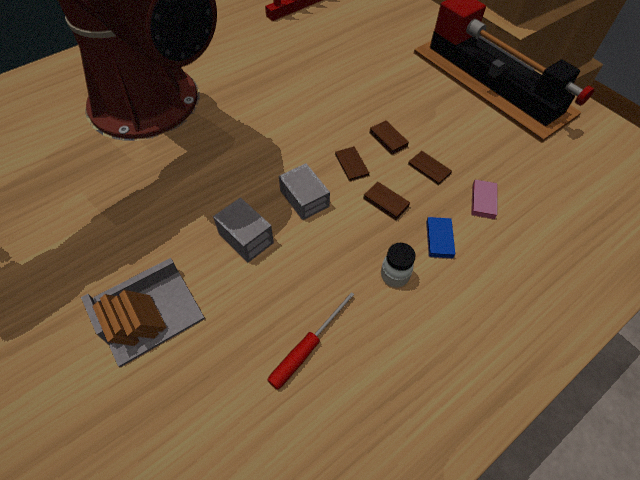

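View pics/top0.png

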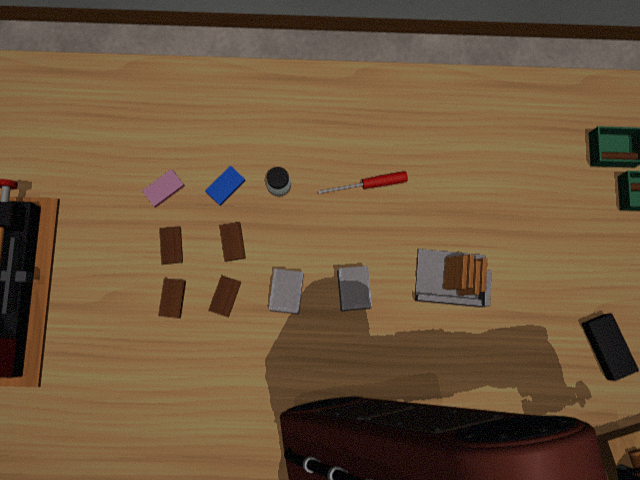

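The scene shows four dark boards, at scene pixels (352,163), (389,137), (430,167) and (387,200), which are top pixels (225,296), (172,298), (171,245) and (232,241). The blue and pink look-alikes are at top (225,185) and (163,188). The racks are at top (286,290) and (354,288), and the tray with its leaning blanks is at top (453,277).

```bash
cat > h.py <<'E'
from station import ctrl
import cv2,numpy as np
from scipy.spatial.transform import Rotation as Ro
def cloud(c):
    v,u=np.mgrid[0:480,0:640];z=c["depth"].astype(float)
    K=c["K"];P=np.stack([(u-K[0,2])/K[0,0]*z,(v-K[1,2])/K[1,1]*z,z],-1)
    W=(P-c["t"])@c["R"];W[z<=0]=np.nan
    return W
def rect(W,m,zmin):
    m=m&(W[...,2]>zmin);p=W[m]
    h=np.percentile(p[:,2],85);s=p[abs(p[:,2]-np.median(p[p[:,2]>h-.004][:,2]))<.004]
    (cx,cy),(w,l),a=cv2.minAreaRect((s[:,:2]*1000).astype(np.float32))
    return (cx,cy),(w,l),a,np.median(s[:,2])*1000,len(s)
E
python3 - <<'E'
from h import *
for n in("top","scene"):
    c=ctrl.camera(n);W=cloud(c)
    for t in("thin0_center","thick0_center","rack_low","rack_high","tray","blank0_center"):
        for r in ctrl.regions_of(t,c):
            m=r["mask"]
            if m.sum()<20: continue
            try:print(n,t,round(r["conf"],2),np.round(r["extent"]),[np.round(q,1) for q in rect(W,m,.004)])
            except Exception as e:print(n,t,r["conf"],r["extent"],e)
    d=c["depth"];print("floor z",np.nanmedian(W[...,2][W[...,2]<.02]))
E
python3 - <<'E'
import cv2,numpy as np
a=cv2.imread("pics/scene0.png");cv2.imwrite("pics/crop1.png",cv2.resize(a[100:380,60:520],None,fx=1.73,fy=1.73,interpolation=3))
E
```

```text
top thin0_center 0.98 [170. 245.  26.  38.] [array([551.7, 377.5]), array([80.5, 46.1]), np.float64(7.6), np.float64(10.8), np.int64(655)]
top thick0_center 0.6 [171. 300.  24.  43.] [array([436.7, 367.1]), array([46. , 79.7]), np.float64(85.6), np.float64(16.5), np.int64(660)]
top rack_low 0.66 [289. 294.  32.  48.] [array([455.8, 124.8]), array([62.2, 86.2]), np.float64(84.8), np.float64(46.8), np.int64(1083)]
top rack_high 0.98 [354. 290.  39.  41.] [array([464.7, -17.8]), array([86.2, 62. ]), np.float64(6.0), np.float64(58.9), np.int64(1075)]
top tray 0.92 [454. 278.  75.  60.] [array([ 451.5, -222.6]), array([142.1,  24.8]), np.float64(86.0), np.float64(43.4), np.int64(308)]
top blank0_center 0.82 [482. 276.  11.  34.] [array([ 497.1, -283.9]), array([13.4, 70.4]), np.float64(85.7), np.float64(64.8), np.int64(178)]
floor z 3.725974020747035e-05
scene thin0_center 0.94 [432. 169.  42.  34.] [array([555.3, 376.8]), array([80.7, 47.6]), np.float64(7.7), np.float64(8.8), np.int64(671)]
scene thick0_center 0.87 [389. 140.  36.  31.] [array([440.9, 365.6]), array([47.7, 81.9]), np.float64(84.6), np.float64(14.8), np.int64(578)]
scene rack_low 0.79 [304. 191.  53.  57.] [array([459.5, 123.9]), array([63.3, 89.2]), np.float64(84.4), np.float64(44.9), np.int64(1202)]
scene rack_high 0.95 [244. 231.  56.  63.] [array([468.8, -18.8]), array([87. , 62.7]), np.float64(6.4), np.float64(56.9), np.int64(1435)]
scene rack_high 0.34 [117. 325.  46.  46.] [array([ 502.2, -284.8]), array([12.7, 70.3]), np.float64(86.7), np.float64(62.6), np.int64(359)]
scene tray 0.6 [141. 313. 123. 106.] [array([ 456.7, -236.8]), array([ 65.6, 160.4]), np.float64(19.9), np.float64(40.8), np.int64(571)]
floor z -0.0011471838702786883
```

View pics/crop1.png

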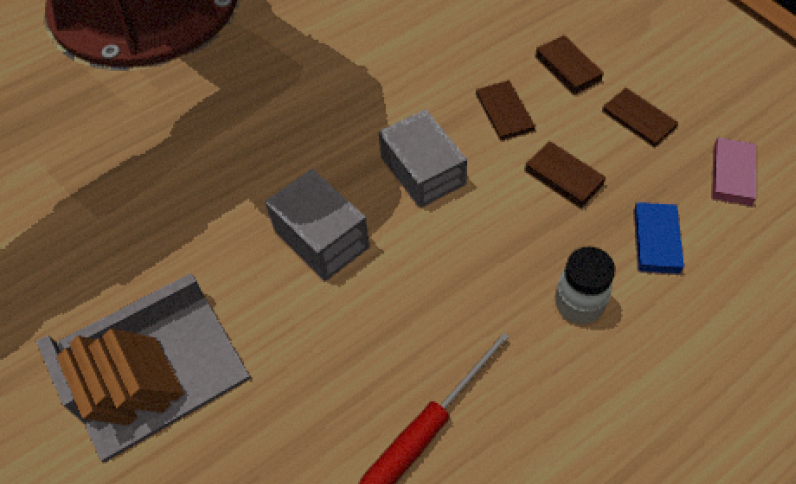

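```bash
cat >> h.py <<'E'
def boards(c,W=None):
    W=cloud(c) if W is None else W
    b=c["pixels"].astype(int);hsv=cv2.cvtColor(c["pixels"],cv2.COLOR_RGB2HSV)
    z=W[...,2];inb=(W[...,0]>.3)&(W[...,0]<.72)&(W[...,1]>-.12)&(W[...,1]<.5)
    m=(hsv[...,2]<105)&(b[...,0]>b[...,2]+18)&(z>.0055)&(z<.12)&inb
    n,l,s,_=cv2.connectedComponentsWithStats(m.astype(np.uint8))
    out=[]
    for i in range(1,n):
        if s[i,4]<150:continue
        (cx,cy),(w,h),a,zz,k=rect(W,l==i,.004)
        if w<h:w,h,a=h,w,a+90
        a=(a+90)%180-90
        out.append([cx,cy,w,h,a,zz,k])
    return np.round(out,1)
E
python3 - <<'E'
from h import *
for n in("top","scene"):
    c=ctrl.camera(n);W=cloud(c);print(n);print(boards(c,W))
    # tray pieces
    z=W[...,2];X=W[...,0];Y=W[...,1]
    R=(X>.36)&(X<.57)&(Y>-.35)&(Y<-.12)
    hsv=cv2.cvtColor(c["pixels"],cv2.COLOR_RGB2HSV)
    for lo,hi in((.005,.012),(.037,.046)):
        m=(R&(z>lo)&(z<hi)&(hsv[...,1]<70)).astype(np.uint8)
        k,l,s,_=cv2.connectedComponentsWithStats(m)
        for i in range(1,k):
            if s[i,4]>80: print("tray",lo,cv2.minAreaRect((W[l==i][:,:2]*1000).astype(np.float32)),s[i,4])
    wood=R&(hsv[...,1]>110)&(z>.012)
    p=W[wood]; a=np.deg2rad(-4); e=np.array([-np.sin(a),np.cos(a)])
    print("wood z",np.percentile(p[:,2],[5,50,95]))
    tp=wood&(z>.045);k,l,s,_=cv2.connectedComponentsWithStats(tp.astype(np.uint8))
    for i in range(1,k):
        if s[i,4]>30: print("blank",cv2.minAreaRect((W[l==i][:,:2]*1000).astype(np.float32)),s[i,4],W[l==i][:,2].max())
E
```

```text
top
[[562.2 245.8  81.3  45.3  10.8  16.5 680. ]
 [551.2 378.   80.4  45.7   7.7  10.5 642. ]
 [444.8 256.   78.2  45.6 -17.2  10.8 662. ]
 [437.3 367.   78.8  45.8  -4.4  16.8 689. ]]
tray 0.005 ((502.0744323730469, -221.42897033691406), (136.40744018554688, 104.28041076660156), 87.4336166381836) 1222
tray 0.037 ((445.6147155761719, -218.34213256835938), (136.88526916503906, 12.558626174926758), 86.24671173095703) 344
wood z [0.01972412 0.05997873 0.06749711]
blank ((498.7156677246094, -259.25396728515625), (66.19476318359375, 80.1169204711914), 82.09180450439453) 1095 0.07405251352154087
scene
[[441.6 365.8  83.2  46.9  -3.5  14.9 560. ]
 [447.9 255.2  81.6  46.1 -18.1   8.9 624. ]
 [555.6 377.6  79.8  47.6   7.    8.9 637. ]
 [566.3 245.   80.2  47.3  11.1  14.9 765. ]]
tray 0.005 ((505.31011962890625, -228.8910675048828), (146.64456176757812, 105.03081512451172), 86.09706115722656) 2725
tray 0.037 ((449.210693359375, -219.3731689453125), (134.7317657470703, 14.75579833984375), 85.60552978515625) 563
wood z [0.01895102 0.05892232 0.06420733]
blank ((502.9543762207031, -260.3587951660156), (61.82551574707031, 83.63279724121094), 85.7776870727539) 1955 0.06775093993935671
```

Board heights show which is which. A at top (232,241) and D at top (172,298) are 16 mm, so thick. B at top (171,245) and C at top (225,296) are 10 mm, so thin. All four are dark brown; the blue and pink ones are the look-alikes, as the crop confirms. The low rack is at y≈124 and the high rack at y≈-18.

```bash
cat >> h.py <<'E'
def pose():
    o=ctrl.observe();r=Ro.from_quat(o["eef_rot"]);return o["tool_pos"]*1000,r,o
def down(yaw): return Ro.from_euler("z",yaw,degrees=True)*Ro.from_euler("x",180,degrees=True)
def plan(wps,start=None,dirn=0):
    """wps: x,y,z,yaw,open[,minrows]; prints calls, each relative to its start. dirn: forced yaw sense"""
    p,r,o=pose()
    if start is not None:p,r=np.array(start[:3],float),down(start[3])
    for w in wps:
        q=np.array(w[:3],float);rv=(r.inv()*down(w[3])).as_rotvec(degrees=True)
        if dirn and np.sign(rv[2])!=dirn and abs(rv[2])>90: rv=rv*(1-360/np.linalg.norm(rv))
        d=r.inv().apply(q-p)
        n=max(int(np.ceil(max(np.linalg.norm(d)/60,np.linalg.norm(rv)/10.5))),w[5] if len(w)>5 else 1)
        k=int(np.ceil(n/5))
        for i in range(k):
            di=(r.inv().apply((q-p)/(k-i)));rvi=rv/k
            print("open",w[4],"rows",int(np.ceil(n/k)),"d",np.round(di,1).tolist(),"turn",np.round(rvi,1).tolist())
            p=p+r.apply(di);r=r*Ro.from_rotvec(rvi,degrees=True)
        r=down(w[3]);p=q
E
python3 - <<'E'
from h import *
plan([(591,251,140,191,85)],dirn=-1)
E
```

```text
open 85 rows 5 d [160.0, -143.6, 29.1] turn [-0.0, -0.0, -43.1]
open 85 rows 5 d [215.0, 4.5, 29.1] turn [-0.0, -0.0, -43.1]
open 85 rows 5 d [153.9, 150.2, 29.1] turn [-0.0, -0.0, -43.1]
open 85 rows 5 d [9.8, 214.8, 29.1] turn [-0.0, -0.0, -43.1]
```

>>> send_rows(moves=[[70,[32,-29,6],[0,0,-8.6]],[70,[64,-57,12],[0,0,-17.2]],[70,[96,-86,17],[0,0,-25.8]],[70,[128,-115,23],[0,0,-34.4]],[70,[160,-144,29],[0,0,-43]]], force=40)

```text
time_s: 1.52
tool_pos: [0.2737, -0.3089, 0.2273]
eef_rot: [0.858, 0.514, 0.0, 0.0]
ft_force: [0.7, -0.7, 0.8]
gripper_width: 0.0701
grip_force: 0.0
```

>>> send_rows(moves=[[70,[43,1,6],[0,0,-8.6]],[70,[86,2,12],[0,0,-17.2]],[70,[129,3,17],[0,0,-25.8]],[70,[172,4,23],[0,0,-34.4]],[70,[215,5,29],[0,0,-43]]])

```text
time_s: 2.15
tool_pos: [0.3806, -0.1221, 0.1983]
eef_rot: [0.61, 0.793, 0.0, 0.0]
ft_force: [1.0, -0.6, -0.3]
gripper_width: 0.0704
grip_force: 0.0
```

>>> send_rows(moves=[[70,[31,30,6],[0,0,-8.6]],[70,[62,60,12],[0,0,-17.2]],[70,[92,90,17],[0,0,-25.8]],[70,[123,120,23],[0,0,-34.4]],[70,[154,150,29],[0,0,-43]]])

```text
time_s: 2.78
tool_pos: [0.4869, 0.065, 0.1693]
eef_rot: [0.276, 0.961, 0.0, 0.0]
ft_force: [0.4, -0.4, -0.4]
gripper_width: 0.07
grip_force: 0.0
```

>>> send_rows(moves=[[70,[2,43,6],[0,0,-8.6]],[70,[4,86,12],[0,0,-17.2]],[70,[6,129,17],[0,0,-25.8]],[70,[8,172,23],[0,0,-34.4]],[70,[10,215,29],[0,0,-43]]])

```text
time_s: 3.4
tool_pos: [0.5935, 0.2519, 0.1401]
eef_rot: [-0.095, 0.995, -0.0, 0.0]
ft_force: [0.9, -0.9, 0.1]
gripper_width: 0.0701
grip_force: 0.0
```

Run:
```python
from h import *
p,r,o=pose();print(p,r.as_euler("zyx",degrees=True))
for n in("top","scene"):
    c=ctrl.camera(n);W=cloud(c);print(n,boards(c,W).tolist())
    q=(W.reshape(-1,3)*1000-p)@r.as_matrix()   # tool frame
    for s in(-1,1):
        m=(abs(q[:,0])<25)&(q[:,1]*s>25)&(q[:,1]*s<70)&(q[:,2]>-40)&(q[:,2]<60)
        f=q[m];
        if len(f)<20:continue
        tip=f[f[:,2]>f[:,2].max()-8]
        print(n,s,len(f),"zmax",np.sort(f[:,2])[-5:].round(1),"tip x",tip[:,0].min().round(1),tip[:,0].max().round(1),"y",tip[:,1].min().round(1),tip[:,1].max().round(1))
plan([(591,251,60,191,70),(591,251,24,191,70)])
```

```text
[593.50177056 251.85489722 140.09084009] [1.69102489e+02 1.00893026e-02 1.79998989e+02]
top []
top -1 90 zmax [ 7.9  8.2  8.3  9.5 11.3] tip x 9.2 13.8 y -48.5 -35.8
scene [[434.0, 367.2, 69.7, 47.8, -4.0, 14.9, 441.0], [448.5, 255.1, 82.9, 46.3, -17.0, 8.9, 620.0], [558.0, 377.1, 75.0, 48.3, 7.8, 8.9, 541.0], [566.3, 244.4, 79.9, 48.4, 11.7, 14.9, 759.0]]
scene -1 291 zmax [16.5 17.3 17.4 19.  19. ] tip x -14.5 2.9 y -45.0 -34.1
scene 1 231 zmax [17.5 17.8 18.2 18.6 19.6] tip x -13.6 4.7 y 35.3 42.6
open 70 rows 2 d [3.5, -2.2, 79.2] turn [0.0, 0.0, -0.0]
open 70 rows 1 d [0.0, -0.0, 36.0] turn [0.0, 0.0, 0.0]
```

>>> send_rows(moves=[[70,[2,-1,45],[0,0,0]],[70,[3.5,-2,80],[0,0,0]],[70,[3.5,-2,114],[0,0,0]],[70,[3.5,-2,114],[0,0,0]],[30,[3.5,-2,114],[0,0,0]]], force=60)

```text
time_s: 4.12
tool_pos: [0.5906, 0.2479, 0.0276]
eef_rot: [-0.092, 0.996, 0.0, 0.001]
ft_force: [-0.2, -0.5, 0.4]
gripper_width: 0.0533
grip_force: 0.0
```

>>> send_rows(moves=[[30,[0,0,0],[0,0,0]],[30,[0,0,0],[0,0,0]],[30,[0,0,0],[0,0,0]]])

```text
time_s: 4.5
tool_pos: [0.5913, 0.2483, 0.0286]
eef_rot: [-0.092, 0.996, 0.0, 0.002]
ft_force: [-0.5, 0.3, 7.4]
gripper_width: 0.0435
grip_force: 61.2
```

>>> send_rows(moves=[[30,[0,0,-10],[0,0,0]],[30,[0,0,-50],[0,0,0]],[30,[0,0,-95],[0,0,0]],[30,[0,0,-95],[0,0,0]]])

```text
time_s: 5.0
tool_pos: [0.5926, 0.2487, 0.1264]
eef_rot: [-0.092, 0.996, 0.001, 0.004]
ft_force: [-0.2, 0.8, -1.4]
gripper_width: 0.0437
grip_force: 60.7
```

Run:
```python
from h import *
p,r,o=pose();print(p,r.as_rotvec(degrees=True),o["gripper_width"],o["grip_force"])
plan([(587,-5.2,122,186.2,30),(587,-5.2,39,186.2,30)])
```

```text
[592.55722928 248.706058   126.36159727] [-1.65975003e+01  1.78780989e+02  1.33539448e-01] 0.04374553906281155 60.732386112213135
open 30 rows 5 d [52.2, -248.5, 3.8] turn [0.1, 0.5, 4.4]
open 30 rows 2 d [0.0, -0.0, 83.0] turn [0.0, 0.0, 0.0]
```

>>> send_rows(moves=[[30,[10,-50,1],[0,0.1,1]],[30,[21,-100,2],[0,0.2,2]],[30,[31,-150,3],[0,0.3,3]],[30,[42,-200,4],[0,0.4,4]],[30,[52,-248.5,4],[0.1,0.5,4.4]]])

```text
time_s: 5.62
tool_pos: [0.5839, -0.0076, 0.1171]
eef_rot: [-0.054, 0.999, -0.001, -0.004]
ft_force: [0.3, -0.2, 0.6]
gripper_width: 0.0431
grip_force: 60.7
```

>>> send_rows(moves=[[30,[0,0,0],[0,0,0]],[30,[0,0,40],[0,0,0]],[30,[0,0,80],[0,0,0]],[30,[0,0,83],[0,0,0]],[30,[0,0,83],[0,0,0]]])

```text
time_s: 6.25
tool_pos: [0.5842, -0.0056, 0.0351]
eef_rot: [-0.055, 0.999, -0.001, -0.004]
ft_force: [0.4, -0.7, -0.2]
gripper_width: 0.0431
grip_force: 60.8
```

Run:
```python
from h import *
p,r,o=pose();print(p,r.as_rotvec(degrees=True),o["gripper_width"],o["grip_force"],o["ft_force"])
for n in("scene","top"):
    c=ctrl.camera(n);W=cloud(c);print(n,boards(c,W).tolist())
    im=c["pixels"][:,:,::-1]
    cv2.imwrite(f"pics/{n}1.png",cv2.resize(im[120:320,160:480],(800,500)))
```

```text
[584.15638316  -5.61292222  35.14357092] [   9.78582728 -179.26982361    0.22397359] 0.043118705165274857 60.790157318115234 [ 0.42694957 -0.6717549  -0.23935337]
scene [[442.0, 365.2, 80.4, 46.8, -5.3, 14.8, 563.0], [448.9, 255.6, 83.2, 46.6, -16.1, 8.8, 629.0], [556.0, 375.5, 79.5, 48.9, 6.7, 8.8, 642.0], [582.9, -7.3, 43.7, 32.0, -84.3, 21.3, 289.0]]
top [[551.6, 377.3, 79.1, 45.0, 6.9, 10.8, 635.0], [449.3, 254.9, 69.1, 45.4, -17.1, 10.8, 550.0], [436.9, 366.8, 80.1, 44.5, -5.8, 16.6, 500.0]]
```

View pics/scene1.png

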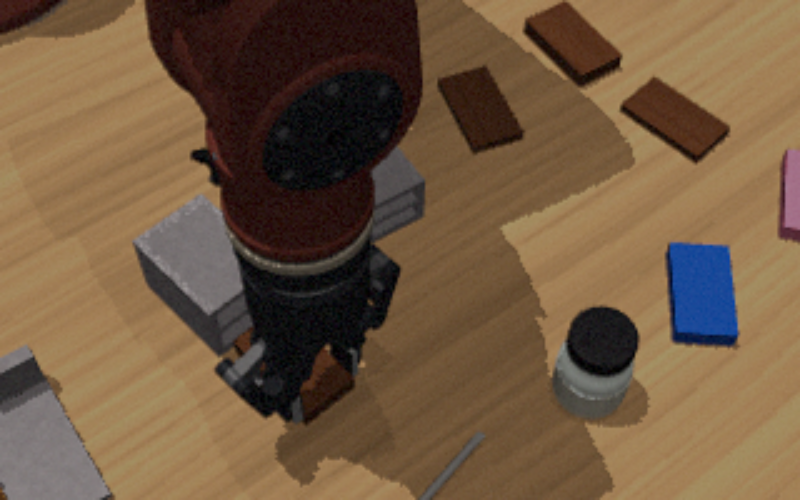

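Run:
```python
from h import *
plan([(587,-5.2,38.5,186.2,30)])
```

```text
open 30 rows 1 d [-2.0, 0.5, -2.5] turn [-0.1, -0.4, 0.0]
```

>>> send_rows(moves=[[30,[-2,0.5,-2.5],[-0.1,-0.4,0]],[30,[-2,0.5,-2.5],[-0.1,-0.4,0]],[30,[-2,0.5,-2.5],[-0.1,-0.4,0]]])

```text
time_s: 6.72
tool_pos: [0.5859, -0.0055, 0.0372]
eef_rot: [-0.054, 0.999, -0.0, -0.001]
ft_force: [-0.1, 0.5, -0.6]
gripper_width: 0.0432
grip_force: 60.8
```

Run:
```python
from h import *
plan([(587,-5.2,38.5,186.2,30)]);print(pose()[0])
```

```text
open 30 rows 1 d [-1.1, 0.2, -1.3] turn [-0.0, -0.1, 0.0]
[585.90715496  -5.5130395   37.18079789]
```

>>> send_rows(moves=[[30,[3,0.2,-1.3],[0,-0.1,0]],[30,[12,0.2,-1.3],[0,-0.1,0]],[30,[22,0.2,-1.3],[0,-0.1,0]],[30,[30,0.2,-1.3],[0,-0.1,0]],[30,[30,0.2,-1.3],[0,-0.1,0]]])

```text
time_s: 7.35
tool_pos: [0.5551, -0.0085, 0.0382]
eef_rot: [-0.054, 0.999, -0.0, -0.0]
ft_force: [0.4, 0.3, -0.6]
gripper_width: 0.0429
grip_force: 60.8
```

Run:
```python
from h import *
p,r,o=pose();print(p,o["ft_force"]);plan([(523.4,-12.1,38.5,186.2,30)])
```

```text
[555.07669226  -8.53751857  38.18998678] [ 0.38820348  0.27381371 -0.57936869]
open 30 rows 1 d [31.9, -0.1, -0.3] turn [-0.0, -0.0, -0.0]
```

>>> send_rows(moves=[[30,[10,0,-0.3],[0,0,0]],[30,[20,0,-0.3],[0,0,0]],[30,[29,0,-0.3],[0,0,0]],[30,[29,0,-0.3],[0,0,0]]])

```text
time_s: 7.85
tool_pos: [0.5262, -0.0117, 0.0384]
eef_rot: [-0.054, 0.999, -0.0, -0.0]
ft_force: [0.1, -0.3, -1.1]
gripper_width: 0.0435
grip_force: 60.8
```

>>> send_rows(moves=[[70,[0,0,0],[0,0,0]],[70,[0,0,0],[0,0,0]],[70,[0,0,0],[0,0,0]]])

```text
time_s: 8.22
tool_pos: [0.5273, -0.0116, 0.0384]
eef_rot: [-0.054, 0.999, -0.0, 0.0]
ft_force: [0.5, -0.8, 0.2]
gripper_width: 0.0698
grip_force: 0.0
```

Run:
```python
from h import *
p,r,o=pose();print(p,o["ft_force"],o["gripper_width"])
# retreat: rack x 100 -> lift? just back out, close, push
a=np.deg2rad(6.2);f=lambda x:(466.7+x*np.cos(a),-18.3+x*np.sin(a))
plan([(*f(105),38,186.2,70),(*f(105),38,186.2,0),(*f(70),38,186.2,0)])
```

```text
[527.2699007  -11.63461529  38.43707422] [ 0.54401848 -0.78184064  0.16540993] 0.06980812950646188
open 70 rows 1 d [-44.1, -0.1, 0.4] turn [-0.0, 0.0, 0.0]
open 0 rows 1 d [0.0, 0.0, 0.0] turn [0.0, 0.0, 0.0]
open 0 rows 1 d [35.0, -0.0, -0.0] turn [0.0, 0.0, 0.0]
```

>>> send_rows(moves=[[70,[-25,0,0],[0,0,0]],[20,[-44,0,0],[0,0,0]],[0,[-44,0,0],[0,0,0]],[0,[-44,0,0],[0,0,0]],[0,[-44,0,0],[0,0,0]]])

```text
time_s: 8.85
tool_pos: [0.5699, -0.0069, 0.0384]
eef_rot: [-0.054, 0.999, -0.0, -0.0]
ft_force: [-0.2, 0.2, -0.2]
gripper_width: 0.0004
grip_force: 0.0
```

>>> send_rows(moves=[[0,[0,0,0],[0,0,0]],[0,[12,0,0],[0,0,0]],[0,[24,0,0],[0,0,0]],[0,[35,0,0],[0,0,0]],[0,[42,0,0],[0,0,0]]])

```text
time_s: 9.48
tool_pos: [0.5281, -0.0115, 0.0385]
eef_rot: [-0.054, 0.999, -0.0, -0.0]
ft_force: [-0.1, 0.8, 0.8]
gripper_width: 0.0
grip_force: 0.1
```

>>> send_rows(moves=[[0,[2,0,0],[0,0,0]],[0,[4,0,0],[0,0,0]]])

```text
time_s: 9.72
tool_pos: [0.5254, -0.0119, 0.0386]
eef_rot: [-0.054, 0.999, -0.0, 0.0]
ft_force: [0.7, 0.1, 0.4]
gripper_width: 0.0004
grip_force: 0.3
```

>>> send_rows(moves=[[0,[1,0,0],[0,0,0]],[0,[2,0,0],[0,0,0]],[0,[3,0,0],[0,0,0]]])

```text
time_s: 10.1
tool_pos: [0.5234, -0.0121, 0.0386]
eef_rot: [-0.054, 0.999, -0.0, 0.001]
ft_force: [7.7, 1.3, -3.9]
gripper_width: -0.0001
grip_force: 0.0
```

>>> send_rows(moves=[[0,[1,0,0],[0,0,0]],[0,[2,0,0],[0,0,0]]])

```text
time_s: 10.35
tool_pos: [0.5234, -0.0124, 0.0391]
eef_rot: [-0.054, 0.999, -0.0, 0.003]
ft_force: [12.6, 2.8, -5.8]
gripper_width: 0.0
grip_force: 0.0
```

>>> send_rows(moves=[[0,[-20,0,0],[0,0,0]],[0,[-45,0,0],[0,0,0]],[70,[-50,0,-40],[0,0,0]],[70,[-50,0,-90],[0,0,0]],[70,[-50,0,-100],[0,0,0]]])

```text
time_s: 10.98
tool_pos: [0.5714, -0.0071, 0.1414]
eef_rot: [-0.054, 0.999, -0.001, 0.002]
ft_force: [0.0, -0.3, 0.0]
gripper_width: 0.0543
grip_force: 0.0
```

Run:
```python
from h import *
plan([(466,364.3,135,175.5,70),(466,364.3,30,175.5,70)])
c=ctrl.camera("scene");W=cloud(c);print(boards(c,W).tolist())
a=np.deg2rad(6.2)
m=(W[...,0]>.49)&(W[...,0]<.54)&(abs(W[...,1])<.05)&(W[...,2]>.003)&(W[...,2]<.062)
q=W[m]*1000-[468.8,-18.8,-1.2];x=q[:,0]*np.cos(a)+q[:,1]*np.sin(a);y=-q[:,0]*np.sin(a)+q[:,1]*np.cos(a)
for lo in range(4,60,4):
    s=(q[:,2]>=lo)&(q[:,2]<lo+4)&(abs(y)<20)
    if s.sum():print(lo,s.sum(),np.percentile(x[s],[5,50,95]).round(1))
cv2.imwrite("pics/s2.png",cv2.resize(c["pixels"][180:280,190:350,::-1],(800,500),interpolation=2))
```

```text
open 70 rows 4 d [32.3, 190.3, 2.8] turn [-0.0, 0.1, 5.4]
open 70 rows 4 d [49.9, 186.5, 3.0] turn [-0.0, 0.1, 5.4]
open 70 rows 2 d [0.0, -0.0, 105.0] turn [0.0, 0.0, 0.0]
[[441.7, 365.3, 80.3, 46.2, -4.4, 14.8, 546.0], [449.0, 255.1, 82.1, 46.1, -16.5, 8.8, 628.0], [555.7, 376.5, 80.6, 47.3, 5.2, 8.9, 644.0]]
4 3 [42.5 42.6 43.7]
8 8 [43.8 44.6 44.9]
12 12 [43.7 44.4 45.5]
16 10 [43.1 44.4 45.1]
20 12 [40.7 43.9 45.3]
24 11 [41.1 42.7 45.7]
28 12 [41.8 42.5 45. ]
32 9 [36.1 41.6 42.8]
52 1 [22.9 22.9 22.9]
56 2 [31.6 32.7 33.8]
```

View pics/s2.png

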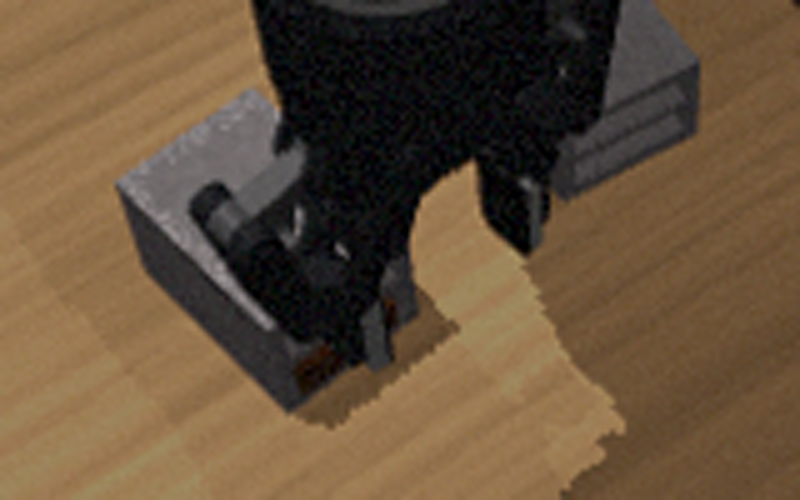

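The crop shows the first thick board in the lower slot, at crop (320,365), sticking out about 2 mm, so it is fully home. Next is the second thick board, D.

>>> send_rows(moves=[[70,[8,47,1],[0,0,1.4]],[70,[16,95,1],[0,0,2.7]],[70,[24,143,2],[0,0,4]],[70,[32,190,3],[0,0.1,5.4]]])

```text
time_s: 11.52
tool_pos: [0.5158, 0.1796, 0.1339]
eef_rot: [-0.007, 1.0, -0.0, -0.002]
ft_force: [0.1, 0.2, 0.6]
gripper_width: 0.07
grip_force: 0.0
```

>>> send_rows(moves=[[70,[12,47,1],[0,0,1.4]],[70,[25,94,1],[0,0,2.7]],[70,[38,140,2],[0,0,4]],[70,[50,186.5,3],[0,0.1,5.4]],[70,[50,186.5,3],[0,0.1,5.4]]])

```text
time_s: 12.15
tool_pos: [0.4627, 0.3665, 0.1306]
eef_rot: [0.038, 0.999, -0.001, -0.003]
ft_force: [-0.0, -1.8, -1.0]
gripper_width: 0.0698
grip_force: 0.0
```

Run:
```python
from h import *
p,r,o=pose();print(p)
plan([(466,364.3,28,175.5,70)])
c=ctrl.camera("scene");W=cloud(c);print(boards(c,W).tolist())
```

```text
[462.69882951 366.45038593 130.61574782]
open 70 rows 2 d [-4.0, -1.7, 102.6] turn [-0.1, -0.3, 0.1]
[[441.2, 366.7, 81.2, 48.1, -5.4, 14.8, 547.0], [448.6, 255.5, 82.6, 46.5, -16.1, 9.1, 611.0], [555.5, 376.0, 80.2, 47.1, 7.0, 9.0, 631.0]]
```

>>> send_rows(moves=[[70,[-3,-1,50],[0,-0.2,0]],[70,[-3,-1,90],[0,-0.2,0]],[70,[-3,-1,103],[0,-0.2,0]],[70,[-3,-1,103],[0,-0.2,0]]])

```text
time_s: 12.7
tool_pos: [0.4671, 0.362, 0.0289]
eef_rot: [0.04, 0.999, -0.001, -0.001]
ft_force: [0.3, 0.3, -0.0]
gripper_width: 0.0703
grip_force: 0.0
```

>>> send_rows(moves=[[30,[0,0,0],[0,0,0]],[30,[0,0,0],[0,0,0]],[30,[0,0,0],[0,0,0]],[30,[0,0,0],[0,0,0]]])

```text
time_s: 13.2
tool_pos: [0.4685, 0.3635, 0.0315]
eef_rot: [0.04, 0.999, 0.0, 0.001]
ft_force: [-1.7, -1.5, 8.2]
gripper_width: 0.0428
grip_force: 61.1
```

>>> send_rows(moves=[[30,[0,0,-20],[0,0,0]],[30,[0,0,-60],[0,0,0]],[30,[0,0,-107],[0,0,0]],[30,[0,0,-107],[0,0,0]]])

```text
time_s: 13.7
tool_pos: [0.4699, 0.3647, 0.1414]
eef_rot: [0.04, 0.999, 0.002, 0.004]
ft_force: [0.7, 0.4, -0.1]
gripper_width: 0.0432
grip_force: 61.1
```

Run:
```python
from h import *
p,r,o=pose();print(p,o["gripper_width"],o["grip_force"])
a=np.deg2rad(6.2);f=lambda x:(466.7+x*np.cos(a),-18.3+x*np.sin(a))
print(f(121));plan([(530,180,134,181,30),(*f(121),134,186.2,30)])
c=ctrl.camera("scene");print(boards(c).tolist())
```

```text
[469.93894133 364.65560243 141.42451977] 0.04322616096069621 61.09329342842102
(np.float64(586.9922666406502), np.float64(-5.232077959571237))
open 30 rows 4 d [-74.6, -179.3, 7.2] turn [0.2, 0.4, -5.6]
open 30 rows 4 d [-53.8, -186.2, -0.0] turn [0.0, 0.0, -5.2]
[[447.8, 255.4, 81.8, 45.9, -17.0, 8.9, 612.0], [555.5, 376.8, 81.2, 47.7, 8.5, 9.0, 630.0]]
```

>>> send_rows(moves=[[30,[-18,-45,2],[0,0,-1.4]],[30,[-36,-90,3],[0,0,-2.8]],[30,[-54,-135,4],[0,0,-4.2]],[30,[-72,-180,5],[0,0.2,-5.6]]])

```text
time_s: 14.25
tool_pos: [0.5245, 0.1763, 0.1309]
eef_rot: [-0.009, 1.0, -0.0, -0.002]
ft_force: [0.4, 0.1, -1.2]
gripper_width: 0.0435
grip_force: 61.1
```

>>> send_rows(moves=[[30,[-13,-46,0],[0,0,-1.3]],[30,[-27,-93,0],[0,0,-2.6]],[30,[-40,-140,0],[0,0,-3.9]],[30,[-54,-186,0],[0,0,-5.2]],[30,[-54,-186,0],[0,0,-5.2]]])

```text
time_s: 14.88
tool_pos: [0.5824, -0.0102, 0.1307]
eef_rot: [-0.052, 0.999, -0.0, -0.002]
ft_force: [-0.7, 0.3, -0.6]
gripper_width: 0.043
grip_force: 61.2
```

>>> send_rows(moves=[[30,[0,0,0],[0,0,0]],[30,[0,0,30],[0,0,0]],[30,[0,0,60],[0,0,0]],[30,[0,0,66],[0,0,0]],[30,[0,0,66],[0,0,0]]])

```text
time_s: 15.5
tool_pos: [0.5815, -0.0064, 0.0656]
eef_rot: [-0.055, 0.999, -0.0, -0.002]
ft_force: [0.7, -0.1, -0.9]
gripper_width: 0.0428
grip_force: 64.9
```

Run:
```python
from h import *
p,r,o=pose();print(p,o["gripper_width"],o["grip_force"])
a=np.deg2rad(6.2);f=lambda x:(466.7+x*np.cos(a),-18.3+x*np.sin(a))
plan([(*f(121),66,186.2,30)])
c=ctrl.camera("scene");print(boards(c).tolist())
```

```text
[581.50269179  -6.35600716  65.63420224] 0.04275529611409905 64.85268115997314
open 30 rows 1 d [-5.6, 0.5, -0.4] turn [0.0, -0.2, 0.1]
[[448.0, 255.2, 82.0, 46.0, -17.3, 8.9, 634.0], [555.4, 376.7, 80.3, 46.2, 8.5, 8.8, 639.0], [576.3, -6.9, 41.5, 34.0, -84.4, 48.8, 288.0]]
```

>>> send_rows(moves=[[30,[3,0.4,-0.5],[0,-0.2,0.1]],[30,[12,0.4,-0.5],[0,-0.2,0.1]],[30,[22,0.4,-0.5],[0,-0.2,0.1]],[30,[28,0.4,-0.5],[0,-0.2,0.1]],[30,[28,0.4,-0.5],[0,-0.2,0.1]]])

```text
time_s: 16.18
tool_pos: [0.5534, -0.0099, 0.0662]
eef_rot: [-0.053, 0.999, -0.0, -0.0]
ft_force: [0.6, 0.4, 0.5]
gripper_width: 0.0431
grip_force: 64.9
```

Run:
```python
from h import *
p,r,o=pose();print(p,o["ft_force"],o["gripper_width"])
a=np.deg2rad(6.2);f=lambda x:(466.7+x*np.cos(a),-18.3+x*np.sin(a))
plan([(*f(60),66,186.2,30)])
```

```text
[553.35480446  -9.94523486  66.16576992] [0.62100465 0.36990799 0.50469047] 0.04314558031377264
open 30 rows 1 d [27.1, 1.0, 0.2] turn [-0.0, -0.0, -0.1]
```

>>> send_rows(moves=[[30,[9,0.7,0],[0,0,0]],[30,[18,0.7,0],[0,0,0]],[30,[27,0.7,0],[0,0,0]],[30,[27,0.7,0],[0,0,0]]])

```text
time_s: 16.68
tool_pos: [0.5261, -0.012, 0.066]
eef_rot: [-0.053, 0.999, -0.0, -0.0]
ft_force: [0.9, 1.0, -0.1]
gripper_width: 0.043
grip_force: 64.9
```

>>> send_rows(moves=[[70,[0,0,0],[0,0,0]],[70,[0,0,0],[0,0,0]],[70,[-20,0,0],[0,0,0]],[20,[-45,0,0],[0,0,0]],[0,[-45,0,0],[0,0,0]]])

```text
time_s: 17.3
tool_pos: [0.5734, -0.0072, 0.066]
eef_rot: [-0.053, 0.999, -0.0, 0.001]
ft_force: [-0.6, -0.8, -0.2]
gripper_width: 0.0342
grip_force: 0.0
```

>>> send_rows(moves=[[0,[0,0,0],[0,0,0]],[0,[0,0,0],[0,0,0]],[0,[12,0,0],[0,0,0]],[0,[24,0,0],[0,0,0]],[0,[35,0,0],[0,0,0]]])

```text
time_s: 17.92
tool_pos: [0.5356, -0.0111, 0.066]
eef_rot: [-0.053, 0.999, -0.0, -0.0]
ft_force: [-0.0, 1.1, -0.2]
gripper_width: -0.0003
grip_force: 0.1
```

>>> send_rows(moves=[[0,[4,0,0],[0,0,0]],[0,[7,0,0],[0,0,0]],[0,[8,0,0],[0,0,0]]])

```text
time_s: 18.3
tool_pos: [0.5292, -0.0118, 0.0661]
eef_rot: [-0.053, 0.999, -0.0, 0.0]
ft_force: [0.6, -0.6, 0.3]
gripper_width: -0.0002
grip_force: 0.3
```

Home was reached at x ≈ 523.4 last time.

>>> send_rows(moves=[[0,[2,0,0],[0,0,0]],[0,[3.5,0,0],[0,0,0]],[0,[5,0,0],[0,0,0]],[0,[6,0,0],[0,0,0]]])

```text
time_s: 18.8
tool_pos: [0.523, -0.0124, 0.066]
eef_rot: [-0.053, 0.999, -0.0, 0.0]
ft_force: [3.3, 1.8, 0.2]
gripper_width: -0.0
grip_force: 1.8
```

>>> send_rows(moves=[[0,[1,0,0],[0,0,0]],[0,[2,0,0],[0,0,0]]])

```text
time_s: 19.05
tool_pos: [0.5228, -0.0126, 0.0666]
eef_rot: [-0.053, 0.999, 0.0, 0.002]
ft_force: [7.9, 2.0, 0.0]
gripper_width: -0.0001
grip_force: 4.0
```

>>> send_rows(moves=[[0,[-20,0,0],[0,0,0]],[0,[-45,0,0],[0,0,0]],[70,[-50,0,-30],[0,0,0]],[70,[-50,0,-65],[0,0,0]],[70,[-50,0,-65],[0,0,0]]])

```text
time_s: 19.68
tool_pos: [0.572, -0.0076, 0.1332]
eef_rot: [-0.053, 0.999, -0.001, 0.002]
ft_force: [-0.1, -0.5, 0.2]
gripper_width: 0.0543
grip_force: 0.0
```

Run:
```python
from h import *
p,r,o=pose();print(p)
plan([(473,247.3,130,163,70)])
c=ctrl.camera("scene");W=cloud(c);print(boards(c,W).tolist())
a=np.deg2rad(6.2)
m=(W[...,0]>.49)&(W[...,0]<.54)&(abs(W[...,1])<.05)&(W[...,2]>.003)&(W[...,2]<.062)
q=W[m]*1000-[468.8,-18.8,-1.2];x=q[:,0]*np.cos(a)+q[:,1]*np.sin(a);y=-q[:,0]*np.sin(a)+q[:,1]*np.cos(a)
for lo in range(4,60,4):
    s=(q[:,2]>=lo)&(q[:,2]<lo+4)&(abs(y)<20)
    if s.sum():print(lo,s.sum(),np.percentile(x[s],[5,50,95]).round(1))
```

```text
[572.00139531  -7.55292596 133.19645262]
open 70 rows 5 d [71.3, 264.0, 2.6] turn [-0.0, 0.2, 23.1]
[[448.7, 255.2, 83.4, 46.0, -16.6, 8.8, 630.0], [555.4, 377.6, 79.8, 49.1, 6.5, 8.9, 648.0]]
4 1 [43.2 43.2 43.2]
8 4 [44.1 44.8 45.2]
12 8 [44.2 45.  46.3]
16 8 [44.3 44.9 46. ]
20 9 [43.3 44.4 45.5]
24 7 [42.7 44.5 46.1]
28 1 [42. 42. 42.]
56 5 [23.1 24.1 39.1]
```

>>> send_rows(moves=[[70,[14,53,1],[0,0,4.6]],[70,[28,106,1],[0,0,9.2]],[70,[43,159,2],[0,0,13.8]],[70,[57,212,2],[0,0,18.4]],[70,[71,264,2],[0,0.1,23]]])

```text
time_s: 20.35
tool_pos: [0.4702, 0.2487, 0.1277]
eef_rot: [0.148, 0.989, -0.001, -0.002]
ft_force: [0.1, -0.2, -0.5]
gripper_width: 0.0702
grip_force: 0.0
```

Run:
```python
from h import *
p,r,o=pose();print(p)
plan([(473,247.3,25,163,70)])
c=ctrl.camera("scene");W=cloud(c);print(boards(c,W).tolist())
a=np.deg2rad(6.2)
m=(W[...,0]>.49)&(W[...,0]<.54)&(abs(W[...,1])<.05)&(W[...,2]>.003)&(W[...,2]<.062)
q=W[m]*1000-[468.8,-18.8,-1.2];x=q[:,0]*np.cos(a)+q[:,1]*np.sin(a);y=-q[:,0]*np.sin(a)+q[:,1]*np.cos(a)
for lo in range(4,60,4):
    s=(q[:,2]>=lo)&(q[:,2]<lo+4)&(abs(y)<20)
    if s.sum():print(lo,s.sum(),np.percentile(x[s],[5,50,95]).round(1))
```

```text
[470.17072084 248.71284357 127.74076481]
open 70 rows 2 d [-3.5, -0.3, 102.7] turn [-0.1, -0.2, -0.1]
[[448.6, 255.0, 82.3, 45.8, -17.1, 8.9, 600.0], [555.4, 376.5, 81.0, 46.9, 6.4, 8.9, 628.0]]
4 5 [42.9 43.2 43.7]
8 13 [43.6 44.6 45.2]
12 28 [43.6 44.7 45.6]
16 15 [43.8 44.8 45.3]
20 44 [41.  44.  45.7]
24 33 [41.3 43.  45.1]
28 12 [41.9 42.5 43. ]
32 11 [43.4 44.2 45.1]
36 25 [43.  44.1 45.3]
40 24 [43.8 44.2 45.5]
44 27 [40.4 44.7 45.4]
48 51 [40.8 43.1 45.2]
52 24 [34.6 42.1 43.2]
56 230 [22.7 32.8 42.5]
```

Both thick boards are home. Next is thin board C.

>>> send_rows(moves=[[70,[-2.5,0,50],[0,-0.1,0]],[70,[-2.5,0,90],[0,-0.1,0]],[70,[-2.5,0,102],[0,-0.1,0]],[70,[-2.5,0,102],[0,-0.1,0]]])

```text
time_s: 20.9
tool_pos: [0.4735, 0.2465, 0.0264]
eef_rot: [0.147, 0.989, -0.001, -0.001]
ft_force: [0.8, 0.3, 0.6]
gripper_width: 0.0698
grip_force: 0.0
```

>>> send_rows(moves=[[30,[0,0,0],[0,0,0]],[30,[0,0,0],[0,0,0]],[30,[0,0,0],[0,0,0]],[30,[0,0,0],[0,0,0]]])

```text
time_s: 21.4
tool_pos: [0.4753, 0.2472, 0.0289]
eef_rot: [0.147, 0.989, 0.0, 0.001]
ft_force: [-2.6, -1.2, 8.5]
gripper_width: 0.0426
grip_force: 59.6
```

>>> send_rows(moves=[[30,[0,0,-20],[0,0,0]],[30,[0,0,-60],[0,0,0]],[30,[0,0,-95],[0,0,0]],[30,[0,0,-95],[0,0,0]]])

```text
time_s: 21.9
tool_pos: [0.4765, 0.2477, 0.1257]
eef_rot: [0.147, 0.989, 0.001, 0.003]
ft_force: [0.0, -0.2, 0.1]
gripper_width: 0.0424
grip_force: 61.1
```

Run:
```python
from h import *
p,r,o=pose();print(p,o["gripper_width"],o["grip_force"])
a=np.deg2rad(-5.4);f=lambda x:(457.6+x*np.cos(a),124.4+x*np.sin(a))
print(f(124));plan([(*f(124),118,174.6,30)])
c=ctrl.camera("scene");print(boards(c).tolist())
```

```text
[476.5288322  247.73654083 125.66524007] 0.04239843665353881 61.13226056098938
(np.float64(581.0496836107819), np.float64(112.73056914850423))
open 30 rows 3 d [-139.2, -98.8, 8.1] turn [0.2, 0.3, -11.5]
[[469.8, 260.2, 79.8, 38.2, -51.4, 105.6, 300.0], [555.8, 376.6, 80.8, 46.4, 7.4, 8.8, 632.0]]
```

>>> send_rows(moves=[[30,[-35,-25,2],[0,0,-3]],[30,[-70,-50,4],[0,0,-6]],[30,[-105,-75,6],[0,0,-9]],[30,[-137,-98,7],[0,0.2,-11.5]],[30,[-137,-98,7],[0,0.2,-11.5]]])

```text
time_s: 22.58
tool_pos: [0.5779, 0.1111, 0.1141]
eef_rot: [0.048, 0.999, -0.0, -0.002]
ft_force: [-0.2, 1.3, -0.2]
gripper_width: 0.0426
grip_force: 61.2
```

>>> send_rows(moves=[[30,[0,0,0],[0,0,0]],[30,[0,0,40],[0,0,0]],[30,[0,0,70],[0,0,0]],[30,[0,0,79],[0,0,0]],[30,[0,0,79],[0,0,0]]])

```text
time_s: 23.2
tool_pos: [0.5761, 0.114, 0.0361]
eef_rot: [0.047, 0.999, -0.0, -0.002]
ft_force: [0.0, -0.1, -0.7]
gripper_width: 0.0423
grip_force: 61.2
```

Run:
```python
from h import *
p,r,o=pose();print(p,o["gripper_width"],o["grip_force"])
a=np.deg2rad(-5.4);f=lambda x:(457.6+x*np.cos(a),124.4+x*np.sin(a))
plan([(*f(124),38.5,174.6,30)])
for n in ("scene","top"):
    c=ctrl.camera(n);W=cloud(c);print(boards(c,W).tolist())
    m=(W[...,0]>.5)&(W[...,0]<.61)&(abs(W[...,1]-.115)<.03)&(W[...,2]>.003)&(W[...,2]<.03)
    hs=cv2.cvtColor(c["pixels"],cv2.COLOR_RGB2HSV);m&=(hs[...,1]>100)&(hs[...,2]<110)
    for lo in range(495,610,8):
        s=m&(W[...,0]*1000>=lo)&(W[...,0]*1000<lo+8)
        if s.sum()>3:print(lo,s.sum(),np.percentile(W[s][:,2]*1000,[10,50,90]).round(1),np.percentile(W[s][:,1]*1000,[1,99]).round(1))
```

```text
[576.05695254 114.03254657  36.09858016] 0.04230403971841874 61.16292715072632
open 30 rows 1 d [-5.1, -0.8, -2.4] turn [-0.0, -0.2, 0.1]
[[555.0, 377.5, 80.6, 47.9, 6.8, 8.9, 644.0], [569.0, 115.2, 41.3, 36.9, 85.3, 16.0, 226.0], [511.6, -15.4, 44.1, 5.1, -85.1, 47.4, 59.0]]
503 12 [15.1 16.5 18. ] [ 98.2 113. ]
527 5 [16.  16.3 16.9] [101.2 107.8]
551 10 [15.1 15.7 16.7] [129.8 136.8]
559 37 [15.  16.3 17.4] [109.7 135. ]
567 70 [15.  16.3 18.9] [103.6 134.9]
575 83 [14.3 15.9 18.2] [ 95.5 134. ]
583 93 [ 8.5 15.  19. ] [ 92.1 144.6]
[[551.1, 377.3, 80.6, 45.2, 7.7, 10.5, 639.0]]
```

>>> send_rows(moves=[[30,[-2,-0.6,-2.2],[0,-0.2,0.1]],[30,[-2,-0.6,-2.2],[0,-0.2,0.1]],[30,[-2,-0.6,-2.2],[0,-0.2,0.1]]])

```text
time_s: 23.68
tool_pos: [0.5787, 0.1126, 0.0386]
eef_rot: [0.048, 0.999, -0.0, 0.0]
ft_force: [-0.2, 0.1, -0.9]
gripper_width: 0.0426
grip_force: 61.2
```

Run:
```python
from h import *
p,r,o=pose();print(p,o["gripper_width"],o["grip_force"])
a=np.deg2rad(-5.4);f=lambda x:(457.6+x*np.cos(a),124.4+x*np.sin(a))
plan([(*f(91),38.5,174.6,30)])
```

```text
[578.73825853 112.56333931  38.59609672] 0.04261067552849101 61.16009831428528
open 30 rows 1 d [30.7, 0.3, 0.1] turn [-0.0, 0.0, -0.1]
```

>>> send_rows(moves=[[30,[7,0.2,0],[0,0,0]],[30,[14,0.3,0],[0,0,0]],[30,[22,0.3,0],[0,0,0]],[30,[30,0.3,0],[0,0,0]],[30,[30,0.3,0],[0,0,0]]])

```text
time_s: 24.3
tool_pos: [0.5478, 0.1159, 0.0382]
eef_rot: [0.048, 0.999, -0.0, -0.0]
ft_force: [0.4, -0.4, -0.4]
gripper_width: 0.0425
grip_force: 61.2
```

Run:
```python
from h import *
p,r,o=pose();print(p,o["ft_force"],o["gripper_width"],o["grip_force"])
a=np.deg2rad(-5.4);f=lambda x:(457.6+x*np.cos(a),124.4+x*np.sin(a))
plan([(*f(60),38.5,174.6,30)])
```

```text
[547.82756069 115.86349446  38.19016095] [ 0.36090271 -0.4406269  -0.36671081] 0.042490528133549754 61.16084575653076
open 30 rows 1 d [30.6, -0.0, -0.3] turn [-0.0, -0.0, -0.1]
```

>>> send_rows(moves=[[30,[9,0,-0.2],[0,0,0]],[30,[18,0,-0.2],[0,0,0]],[30,[29,0,-0.2],[0,0,0]],[30,[29,0,-0.2],[0,0,0]]])

```text
time_s: 24.8
tool_pos: [0.5186, 0.1186, 0.0384]
eef_rot: [0.048, 0.999, -0.0, -0.0]
ft_force: [-1.2, 0.2, -0.2]
gripper_width: 0.0423
grip_force: 61.2
```

>>> send_rows(moves=[[70,[0,0,0],[0,0,0]],[70,[0,0,0],[0,0,0]],[70,[-20,0,0],[0,0,0]],[20,[-48,0,2],[0,0,0]],[0,[-48,0,2],[0,0,0]]])

```text
time_s: 25.42
tool_pos: [0.5697, 0.1136, 0.0364]
eef_rot: [0.048, 0.999, -0.0, 0.001]
ft_force: [0.8, 0.2, -0.7]
gripper_width: 0.0347
grip_force: 0.0
```

>>> send_rows(moves=[[0,[0,0,0],[0,0,0]],[0,[0,0,0],[0,0,0]],[0,[12,0,0],[0,0,0]],[0,[24,0,0],[0,0,0]],[0,[36,0,0],[0,0,0]]])

```text
time_s: 26.05
tool_pos: [0.5304, 0.1175, 0.0365]
eef_rot: [0.048, 0.999, -0.0, -0.0]
ft_force: [-0.1, 0.4, 0.0]
gripper_width: 0.0004
grip_force: 0.1
```

>>> send_rows(moves=[[0,[4,0,0],[0,0,0]],[0,[7,0,0],[0,0,0]],[0,[8,0,0],[0,0,0]]])

```text
time_s: 26.42
tool_pos: [0.5241, 0.1181, 0.0365]
eef_rot: [0.048, 0.999, -0.0, 0.0]
ft_force: [0.3, 0.3, 0.3]
gripper_width: 0.0003
grip_force: 0.3
```

>>> send_rows(moves=[[0,[3,0,0],[0,0,0]],[0,[6,0,0],[0,0,0]],[0,[8,0,0],[0,0,0]],[0,[9,0,0],[0,0,0]]])

```text
time_s: 26.92
tool_pos: [0.5146, 0.119, 0.0364]
eef_rot: [0.048, 0.999, -0.0, -0.0]
ft_force: [0.2, -0.2, -0.9]
gripper_width: -0.0003
grip_force: 0.1
```

>>> send_rows(moves=[[0,[1,0,0],[0,0,0]],[0,[2,0,0],[0,0,0]]])

```text
time_s: 27.18
tool_pos: [0.5138, 0.1193, 0.0367]
eef_rot: [0.048, 0.999, 0.0, 0.001]
ft_force: [5.0, 0.3, 0.5]
gripper_width: 0.0003
grip_force: 2.3
```

>>> send_rows(moves=[[0,[1,0,0],[0,0,0]],[0,[1,0,0],[0,0,0]]])

```text
time_s: 27.42
tool_pos: [0.5138, 0.1194, 0.037]
eef_rot: [0.048, 0.999, 0.0, 0.002]
ft_force: [5.0, -0.2, -0.6]
gripper_width: 0.0
grip_force: 3.0
```

Home. I'll back away and go for B at about (553.3,377.3), yaw 7.2.

>>> send_rows(moves=[[0,[-20,0,0],[0,0,0]],[0,[-45,0,0],[0,0,0]],[70,[-50,0,-30],[0,0,0]],[70,[-50,0,-85],[0,0,0]],[70,[-50,0,-90],[0,0,0]]])

```text
time_s: 28.05
tool_pos: [0.5635, 0.1147, 0.1298]
eef_rot: [0.048, 0.999, 0.0, 0.003]
ft_force: [0.3, -0.7, -0.1]
gripper_width: 0.0543
grip_force: 0.0
```

Run:
```python
from h import *
p,r,o=pose();print(p)
plan([(581,381,126,187.2,70)])
c=ctrl.camera("scene");W=cloud(c);print(boards(c,W).tolist())
```

```text
[563.52831617 114.69036187 129.80424682]
open 70 rows 5 d [8.1, 266.8, 3.9] turn [0.0, 0.3, -12.7]
[[555.3, 376.4, 80.5, 48.4, 7.3, 8.9, 641.0], [510.9, -16.5, 44.1, 6.5, -82.5, 47.7, 63.0]]
```

>>> send_rows(moves=[[70,[2,53,1],[0,0,-2.5]],[70,[3,106,1],[0,0,-5]],[70,[5,160,2],[0,0,-7.5]],[70,[6,213,2],[0,0,-10]],[70,[8,266,3],[0,0.2,-12.6]]])

```text
time_s: 28.72
tool_pos: [0.578, 0.3813, 0.1216]
eef_rot: [-0.063, 0.998, -0.001, -0.003]
ft_force: [0.6, -0.4, 0.2]
gripper_width: 0.0698
grip_force: 0.0
```

Run:
```python
from h import *
p,r,o=pose();print(p)
plan([(581,381,23,187.2,70)])
c=ctrl.camera("scene");W=cloud(c);print(boards(c,W).tolist())
```

```text
[578.03932602 381.32369965 121.59325796]
open 70 rows 2 d [-3.5, -0.6, 98.6] turn [-0.0, -0.3, -0.0]
[[556.0, 376.3, 81.2, 48.1, 8.1, 8.9, 613.0]]
```

>>> send_rows(moves=[[70,[-2.5,0,50],[0,-0.2,0]],[70,[-2.5,0,88],[0,-0.2,0]],[70,[-2.5,0,99],[0,-0.2,0]],[70,[-2.5,0,99],[0,-0.2,0]]])

```text
time_s: 29.28
tool_pos: [0.5806, 0.38, 0.0236]
eef_rot: [-0.062, 0.998, -0.0, -0.001]
ft_force: [0.4, -0.6, 0.6]
gripper_width: 0.0702
grip_force: 0.0
```

>>> send_rows(moves=[[30,[0,0,0],[0,0,0]],[30,[0,0,0],[0,0,0]],[30,[0,0,0],[0,0,0]],[30,[0,0,0],[0,0,0]]])

```text
time_s: 29.78
tool_pos: [0.5826, 0.381, 0.0267]
eef_rot: [-0.062, 0.998, 0.001, 0.002]
ft_force: [0.8, -1.0, 6.9]
gripper_width: 0.0431
grip_force: 61.4
```

>>> send_rows(moves=[[30,[0,0,-20],[0,0,0]],[30,[0,0,-60],[0,0,0]],[30,[0,0,-100],[0,0,0]],[30,[0,0,-100],[0,0,0]]])

```text
time_s: 30.28
tool_pos: [0.5837, 0.3816, 0.1302]
eef_rot: [-0.062, 0.998, 0.002, 0.004]
ft_force: [0.0, 0.2, -0.9]
gripper_width: 0.0428
grip_force: 60.9
```

Run:
```python
from h import *
p,r,o=pose();print(p,o["gripper_width"],o["grip_force"])
a=np.deg2rad(-5.4);f=lambda x:(457.6+x*np.cos(a),124.4+x*np.sin(a))
plan([(*f(124),124,174.6,30)])
c=ctrl.camera("scene");print(boards(c).tolist())
```

```text
[583.70635147 381.61954396 130.1950379 ] 0.042825463462303974 60.93298316001892
open 30 rows 5 d [36.0, -266.5, 5.1] turn [0.2, 0.4, 12.5]
[[543.8, 374.3, 54.0, 46.0, 6.3, 112.0, 275.0]]
```

>>> send_rows(moves=[[30,[7,-53,1],[0,0,2.5]],[30,[14,-106,2],[0,0,5]],[30,[21,-160,3],[0,0,7.5]],[30,[28,-213,4],[0,0,10]],[30,[34,-265,4],[0,0.2,12.4]]])

```text
time_s: 30.95
tool_pos: [0.5794, 0.1115, 0.1199]
eef_rot: [0.047, 0.999, -0.0, -0.002]
ft_force: [1.0, 0.4, -0.2]
gripper_width: 0.0427
grip_force: 61.0
```

>>> send_rows(moves=[[30,[0,0,0],[0,0,0]],[30,[0,0,35],[0,0,0]],[30,[0,0,58],[0,0,0]],[30,[0,0,64],[0,0,0]],[30,[0,0,64],[0,0,0]]])

```text
time_s: 31.58
tool_pos: [0.5799, 0.1137, 0.0563]
eef_rot: [0.046, 0.999, 0.0, -0.002]
ft_force: [0.7, -0.0, 0.5]
gripper_width: 0.0426
grip_force: 61.1
```

Run:
```python
from h import *
p,r,o=pose();print(p,o["gripper_width"],o["grip_force"])
a=np.deg2rad(-5.4);f=lambda x:(457.6+x*np.cos(a),124.4+x*np.sin(a))
plan([(*f(124),55.5,174.6,30)])
c=ctrl.camera("scene");print(boards(c).tolist())
```

```text
[579.89578975 113.74557687  56.34226611] 0.04260340512131556 61.05644702911377
open 30 rows 1 d [-1.2, -0.9, 0.8] turn [-0.0, -0.2, 0.2]
[[576.2, 114.5, 42.1, 35.7, 86.9, 38.5, 253.0], [511.6, -15.6, 42.5, 5.2, -84.8, 47.8, 58.0]]
```

>>> send_rows(moves=[[30,[0,-0.8,1],[0,-0.2,0.2]],[30,[0,-0.8,1],[0,-0.2,0.2]],[30,[0,-0.8,1],[0,-0.2,0.2]]])

```text
time_s: 32.0
tool_pos: [0.5802, 0.1124, 0.0557]
eef_rot: [0.048, 0.999, -0.0, 0.0]
ft_force: [-1.0, -0.0, 0.4]
gripper_width: 0.0429
grip_force: 61.0
```

Run:
```python
from h import *
p,r,o=pose();print(p)
a=np.deg2rad(-5.4);f=lambda x:(457.6+x*np.cos(a),124.4+x*np.sin(a))
plan([(*f(91),55.4,174.6,30)])
```

```text
[580.18192081 112.39534145  55.68205234]
open 30 rows 1 d [32.2, 0.4, 0.3] turn [-0.0, 0.0, -0.1]
```

>>> send_rows(moves=[[30,[8,0.3,0.3],[0,0,0]],[30,[16,0.4,0.3],[0,0,0]],[30,[24,0.4,0.3],[0,0,0]],[30,[32,0.4,0.3],[0,0,0]],[30,[32,0.4,0.3],[0,0,0]]])

```text
time_s: 32.62
tool_pos: [0.5474, 0.1159, 0.0551]
eef_rot: [0.048, 0.999, -0.0, -0.0]
ft_force: [0.8, -0.2, -0.7]
gripper_width: 0.0429
grip_force: 61.0
```

Run:
```python
from h import *
p,r,o=pose();print(p,o["ft_force"],o["gripper_width"],o["grip_force"])
a=np.deg2rad(-5.4);f=lambda x:(457.6+x*np.cos(a),124.4+x*np.sin(a))
plan([(*f(60),55.4,174.6,30)])
```

```text
[547.42381885 115.94255249  55.05145054] [ 0.84870792 -0.21651801 -0.71600476] 0.04288820608991265 61.04746341705322
open 30 rows 1 d [30.2, -0.1, -0.3] turn [-0.0, -0.0, -0.1]
```

>>> send_rows(moves=[[30,[9,0,-0.3],[0,0,0]],[30,[18,0,-0.3],[0,0,0]],[30,[28,0,-0.3],[0,0,0]],[30,[28,0,-0.3],[0,0,0]]])

```text
time_s: 33.12
tool_pos: [0.5193, 0.1186, 0.0553]
eef_rot: [0.048, 0.999, -0.0, -0.0]
ft_force: [0.7, 0.7, -0.5]
gripper_width: 0.0428
grip_force: 61.0
```

>>> send_rows(moves=[[70,[0,0,0],[0,0,0]],[70,[0,0,0],[0,0,0]],[70,[-20,0,0],[0,0,0]],[20,[-48,0,1.5],[0,0,0]],[0,[-48,0,1.5],[0,0,0]]])

```text
time_s: 33.75
tool_pos: [0.5701, 0.1136, 0.0538]
eef_rot: [0.048, 0.999, -0.0, 0.001]
ft_force: [-0.5, -0.1, -1.1]
gripper_width: 0.0343
grip_force: 0.0
```

>>> send_rows(moves=[[0,[0,0,0],[0,0,0]],[0,[0,0,0],[0,0,0]],[0,[12,0,0],[0,0,0]],[0,[24,0,0],[0,0,0]],[0,[36,0,0],[0,0,0]]])

```text
time_s: 34.38
tool_pos: [0.5309, 0.1175, 0.0539]
eef_rot: [0.048, 0.999, -0.0, -0.0]
ft_force: [-0.4, -0.3, -0.3]
gripper_width: 0.0
grip_force: 0.1
```

>>> send_rows(moves=[[0,[4,0,0],[0,0,0]],[0,[8,0,0],[0,0,0]],[0,[11,0,0],[0,0,0]],[0,[13,0,0],[0,0,0]]])

```text
time_s: 34.88
tool_pos: [0.5195, 0.1186, 0.0538]
eef_rot: [0.048, 0.999, -0.0, 0.0]
ft_force: [0.3, -0.1, 0.3]
gripper_width: -0.0001
grip_force: 0.3
```

>>> send_rows(moves=[[0,[2,0,0],[0,0,0]],[0,[4,0,0],[0,0,0]],[0,[5,0,0],[0,0,0]]])

```text
time_s: 35.25
tool_pos: [0.5142, 0.1191, 0.0538]
eef_rot: [0.048, 0.999, -0.0, -0.0]
ft_force: [0.4, -0.7, -0.5]
gripper_width: 0.0001
grip_force: 0.2
```

>>> send_rows(moves=[[0,[1,0,0],[0,0,0]],[0,[2,0,0],[0,0,0]],[0,[2,0,0],[0,0,0]]])

```text
time_s: 35.62
tool_pos: [0.5139, 0.1194, 0.0543]
eef_rot: [0.048, 0.999, 0.0, 0.001]
ft_force: [5.4, 0.3, 0.0]
gripper_width: 0.0
grip_force: 2.6
```

>>> send_rows(moves=[[0,[-20,0,0],[0,0,0]],[0,[-45,0,0],[0,0,0]],[30,[-50,0,-40],[0,0,0]],[40,[-50,0,-95],[0,0,0]],[40,[-50,50,-95],[0,0,0]]])

```text
time_s: 36.25
tool_pos: [0.5694, 0.1629, 0.1529]
eef_rot: [0.05, 0.999, 0.0, 0.003]
ft_force: [1.7, -0.3, -0.9]
gripper_width: 0.0399
grip_force: 0.0
```

```bash
cat >> h.py <<'E'
OFF={"top":np.array([-1.9,.6,.8]),"scene":np.array([1.9,-.6,-1.1])} # mm camera bias about the mean
def tray_pts(n,O,yaw):
    c=ctrl.camera(n);W=cloud(c);hsv=cv2.cvtColor(c["pixels"],cv2.COLOR_RGB2HSV)
    q=W*1000-OFF[n]-np.array([*O,0]);a=np.deg2rad(yaw)
    T=np.stack([q[...,0]*np.cos(a)+q[...,1]*np.sin(a),-q[...,0]*np.sin(a)+q[...,1]*np.cos(a),q[...,2]],-1)
    return c,T,hsv
E
python3 - <<'E'
from h import *
print(pose()[0])
O=(494.7,-229.8);yaw=-4.1
for n in("top","scene"):
    c,T,h=tray_pts(n,O,yaw)
    x,y,z=T[...,0],T[...,1],T[...,2]
    inb=(abs(x)<75)&(abs(y)<95)
    g=inb&(h[...,1]<70);w=inb&(h[...,1]>110)&(z>16)
    f=g&(z>39)&(z<46)&(y>-50);print(n,"fence x",np.percentile(x[f],[2,50,98]).round(1),"y",np.percentile(y[f],[1,99]).round(1),"z",np.median(z[f]).round(1),"slope",np.degrees(np.polyfit(y[f],x[f],1)[0]).round(2))
    b=g&(z>54)&(z<62);print(" back y",np.percentile(y[b],[2,50,98]).round(1),"x",np.percentile(x[b],[1,99]).round(1),"slope",np.degrees(np.polyfit(x[b],y[b],1)[0]).round(2))
    fl=g&(z>4)&(z<12);print(" floor x",np.percentile(x[fl],[1,99]).round(1),"y",np.percentile(y[fl],[1,99]).round(1),np.median(z[fl]).round(1))
    for lo in range(14,76,6):
        s=w&(z>=lo)&(z<lo+6)
        if s.sum()>5:print("  z",lo,s.sum(),"y",np.percentile(y[s],[2,98]).round(1),"x",np.percentile(x[s],[2,98]).round(1))
    im=c["pixels"][:,:,::-1]
    if n=="scene":im=im[250:370,80:240]
    else: im=im[240:315,395:495]
    cv2.imwrite(f"pics/tr_{n}.png",cv2.resize(im,(800,600) if n=="scene" else (800,600),interpolation=2))
E
```

```text
[569.38708908 162.90674274 152.93089653]
top fence x [-53.8 -47.9 -40.2] y [-48.4  73.9] z 42.0 slope -0.21
 back y [-70.8 -65.9 -58.7] x [-52.7  18.9] slope -2.61
 floor x [-38.2  59.5] y [-60.2  75. ] 7.9
  z 14 51 y [-67.3  39.8] x [-54.1  41.7]
  z 20 86 y [-18.8  15.7] x [-38.3  45.6]
  z 26 73 y [-20.2  12.9] x [-31.6  44.1]
  z 32 78 y [-24.8   8.8] x [-29.9  40.2]
  z 38 86 y [-40.    7.1] x [-32.   43.7]
  z 44 84 y [-43.7   3.1] x [-39.7  43.9]
  z 50 125 y [-52.6  -0.5] x [-30.5  44.9]
  z 56 420 y [-59.6  -4.9] x [-25.6  45. ]
  z 62 449 y [-58.5  -8.2] x [-29.   43.6]
  z 68 21 y [-56.2 -16.1] x [-30.4  40.6]
scene fence x [-53.6 -47.2 -41. ] y [-48.2  73.6] z 41.9 slope 0.5
 back y [-70.8 -65.6 -60.1] x [-52.6  20. ] slope -0.76
 floor x [-42.5  60.4] y [-69.   74.6] 8.0
  z 14 104 y [-38.5  16.3] x [-18.7  49. ]
  z 20 149 y [-41.5  14.5] x [-21.8  49.3]
  z 26 164 y [-43.1  11. ] x [-20.2  49.6]
  z 32 150 y [-45.3   8.2] x [-20.9  49.3]
  z 38 165 y [-47.9   5.1] x [-21.8  49.6]
  z 44 166 y [-49.8   2.1] x [-22.9  49. ]
  z 50 207 y [-54.3  -1.1] x [-29.7  49.3]
  z 56 661 y [-59.2  -5.3] x [-26.2  48.2]
  z 62 982 y [-58.9  -8.4] x [-27.   45.3]
```

View pics/tr_scene.png

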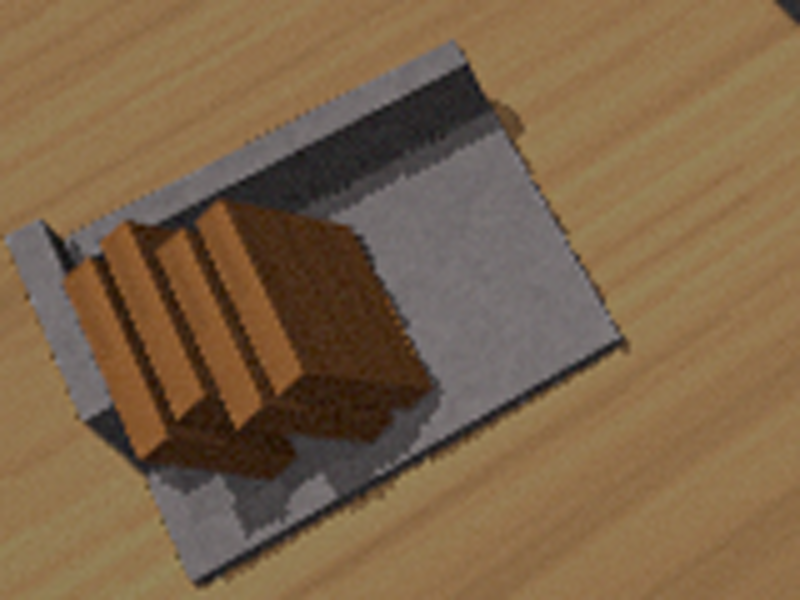

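The crop shows the tray with four leaning blanks, with blank3's face at (330,290) and blank0 at (110,350). The tray frame fit agrees with the geometry, and blank3's foot is at tray y≈16. I'll start by pushing the feet low and towards the backstop, using the spread fingers.

```bash
cat >> h.py <<'E'
TO=(494.7,-229.8);TY=-4.1
def tw(x,y):
    a=np.deg2rad(TY);return TO[0]+x*np.cos(a)-y*np.sin(a),TO[1]+x*np.sin(a)+y*np.cos(a)
def wt(p):
    a=np.deg2rad(TY);d=np.array(p[:2])-TO;return np.round([d[0]*np.cos(a)+d[1]*np.sin(a),-d[0]*np.sin(a)+d[1]*np.cos(a),p[2]],1)
E
python3 - <<'E'
from h import *
plan([(*tw(7,52),140,265.9,40)])
# racks check
for n in("scene",):
    c=ctrl.camera(n);W=cloud(c)
    for cx,cy,a in((468.8,-18.8,6.2),(459.5,123.9,-5.4)):
        a=np.deg2rad(a);q=W*1000-[cx,cy,-1.2];x=q[...,0]*np.cos(a)+q[...,1]*np.sin(a);y=-q[...,0]*np.sin(a)+q[...,1]*np.cos(a);z=q[...,2]
        for lo in range(4,60,4):
            s=(abs(y)<20)&(x>36)&(x<55)&(z>=lo)&(z<lo+4)
            if s.sum():print(lo,s.sum(),np.percentile(x[s],[5,50,95]).round(1))
        print()
E
```

```text
open 40 rows 5 d [14.6, -175.1, 4.6] turn [0.0, 0.1, -45.6]
open 40 rows 5 d [135.4, -112.0, 4.7] turn [0.0, 0.1, -45.6]
4 7 [43.1 43.7 44.3]
8 15 [43.6 44.9 45.4]
12 21 [43.8 44.8 45.6]
16 22 [44.  44.7 45.5]
20 40 [40.3 44.  45.5]
24 37 [41.2 43.2 45.3]
28 11 [41.7 42.5 43.1]
32 11 [43.6 44.4 44.9]
36 24 [43.2 44.4 45.3]
40 26 [43.9 44.6 45.3]
44 35 [40.3 43.9 45.2]
48 39 [40.7 42.7 45.1]
52 20 [41.2 42.  42.6]
56 80 [36.6 40.5 43.1]

4 10 [42.4 43.2 44. ]
8 11 [43.6 44.3 44.5]
12 26 [43.5 44.3 46.1]
16 45 [41.1 43.3 45.5]
20 16 [42.  42.5 43.4]
24 7 [43.3 43.8 44.7]
28 22 [43.5 44.5 45.2]
32 29 [42.7 44.6 45.6]
36 39 [41.6 42.9 45.4]
40 20 [37.1 42.9 44. ]
44 73 [36.2 40.4 43.5]
48 3 [38.  38.4 43.3]
```

All four boards are seated, each sticking out about 2 mm. Now the tray.

>>> send_rows(moves=[[40,[3,-35,1],[0,0,-9]],[40,[6,-70,2],[0,0,-18]],[40,[9,-105,3],[0,0,-27]],[40,[12,-140,4],[0,0,-36]],[40,[15,-175,5],[0,0,-45]]])

```text
time_s: 37.02
tool_pos: [0.5339, -0.0101, 0.1432]
eef_rot: [-0.34, 0.94, 0.0, -0.001]
ft_force: [1.2, -0.1, 0.1]
gripper_width: 0.04
grip_force: 0.0
```

>>> send_rows(moves=[[40,[27,-22,1],[0,0,-9]],[40,[54,-45,2],[0,0,-18]],[40,[81,-67,3],[0,0,-27]],[40,[108,-90,4],[0,0,-36]],[40,[135,-112,5],[0,0,-45.5]]])

```text
time_s: 37.65
tool_pos: [0.5008, -0.1821, 0.1382]
eef_rot: [-0.677, 0.736, 0.001, -0.0]
ft_force: [0.0, -0.5, -0.0]
gripper_width: 0.0402
grip_force: 0.0
```

>>> send_rows(moves=[[40,[0,0,0],[0,0,0]],[40,[0,0,0],[0,0,0]],[40,[0,0,30],[0,0,0]],[40,[0,0,60],[0,0,0]],[40,[0,0,60],[0,0,0]]])

```text
time_s: 38.28
tool_pos: [0.5007, -0.179, 0.0772]
eef_rot: [-0.676, 0.737, 0.002, -0.001]
ft_force: [-0.6, 0.6, 0.4]
gripper_width: 0.04
grip_force: 0.0
```

Run:
```python
from h import *
p,r,o=pose();print(p,wt(p),o["gripper_width"])
plan([(*tw(7,52),38,265.9,40)])
```

```text
[ 500.68871047 -178.97606106   77.16124547] [ 2.3 51.1 77.2] 0.039967330240533616
open 40 rows 1 d [-0.9, -4.8, 39.1] turn [0.2, 0.1, -0.9]
```

>>> send_rows(moves=[[40,[-1,-4.5,20],[0.2,0.1,-0.9]],[40,[-1,-4.5,38],[0.2,0.1,-0.9]],[40,[-1,-4.5,41],[0.2,0.1,-0.9]],[40,[-1,-4.5,41],[0.2,0.1,-0.9]]])

```text
time_s: 38.78
tool_pos: [0.5074, -0.1801, 0.0388]
eef_rot: [-0.681, 0.732, -0.002, 0.001]
ft_force: [-0.1, 0.7, 0.3]
gripper_width: 0.0401
grip_force: 0.0
```

>>> send_rows(moves=[[40,[0,0,1.5],[0,0,0]],[40,[0,0,3],[0,0,0]]])

```text
time_s: 39.02
tool_pos: [0.5073, -0.1803, 0.0354]
eef_rot: [-0.681, 0.732, -0.002, 0.001]
ft_force: [-0.2, 0.2, -0.4]
gripper_width: 0.0399
grip_force: 0.0
```

Run:
```python
from h import *
p,r,o=pose();print(p,wt(p),o["ft_force"])
c,T,h=tray_pts("scene",TO,TY)
x,y,z=T[...,0],T[...,1],T[...,2]
p=wt(p)
s=(abs(x-p[0])<40)&(abs(y-p[1])<14)&(z>9)&(z<25)
for lo in range(8,22,1):
    k=s&(z>=lo)&(z<lo+1);print(lo,k.sum(),end="; ")
f=s&(z>12)
print(np.percentile(y[f],[3,97]),np.percentile(x[f],[2,98]))
plan([(*tw(7,52),32,265.9,40)])
```

```text
[ 507.26292454 -180.34382371   35.38570656] [ 9.  50.2 35.4] [-0.16882669  0.24663972 -0.42294706]
8 0; 9 37; 10 3; 11 0; 12 3; 13 0; 14 1; 15 0; 16 1; 17 0; 18 1; 19 2; 20 1; 21 0; [39.6643915  57.70773999] [34.42696867 46.54209051]
open 40 rows 1 d [-1.7, 1.8, 3.0] turn [-0.2, -0.1, 0.0]
```

>>> send_rows(moves=[[40,[0,1,1.5],[-0.2,-0.1,0]],[40,[0,1.5,3],[-0.2,-0.1,0]],[40,[0,1.5,3],[-0.2,-0.1,0]]])

```text
time_s: 39.45
tool_pos: [0.5053, -0.1801, 0.0317]
eef_rot: [-0.681, 0.732, 0.0, -0.0]
ft_force: [-1.0, -0.1, 0.5]
gripper_width: 0.0399
grip_force: 0.0
```

>>> send_rows(moves=[[40,[6,0,0],[0,0,0]],[40,[12,0,0],[0,0,0]],[40,[18,0,0],[0,0,0]],[40,[22,0,0],[0,0,0]],[40,[25,0,0],[0,0,0]]])

```text
time_s: 40.08
tool_pos: [0.5035, -0.2052, 0.0318]
eef_rot: [-0.681, 0.732, 0.0, 0.0]
ft_force: [-0.4, 1.3, -0.2]
gripper_width: 0.0395
grip_force: 0.5
```

```bash
cat > chk.py <<'E'
from h import *
import sys
p,r,o=pose();print("tcp tray",wt(p),o["ft_force"].round(1),o["gripper_width"])
c,T,h=tray_pts("scene",TO,TY)
x,y,z=T[...,0],T[...,1],T[...,2]
w=(abs(x)<75)&(abs(y)<70)&(h[...,1]>110)&(z>12)
for lo in range(12,76,6):
    s=w&(z>=lo)&(z<lo+6)
    if s.sum()>5:print("  z",lo,s.sum(),"y",np.percentile(y[s],[2,98]).round(1),"x",np.percentile(x[s],[2,98]).round(1))
if len(sys.argv)>1: cv2.imwrite(f"pics/{sys.argv[1]}.png",cv2.resize(c["pixels"][240:375,70:250,::-1],(800,600),interpolation=2))
E
python3 chk.py; python3 -c "
from h import *
plan([(*tw(7,20),32.4,265.9,40)])"
```

```text
tcp tray [ 7.  25.2 31.8] [-0.4  1.3 -0.2] 0.03946843714158212
  z 12 53 y [-39.2  12.5] x [36.2 49.4]
  z 18 77 y [-40.8  27.8] x [35.7 49. ]
  z 24 77 y [-43.3  25. ] x [11.8 49.3]
  z 30 82 y [-44.6   6. ] x [12.  49.4]
  z 36 130 y [-49.6   3.3] x [-19.2  49.4]
  z 42 142 y [-51.3   0.7] x [-33.2  49.4]
  z 48 168 y [-52.8  -1.9] x [-29.5  49.2]
  z 54 212 y [-55.9  24.4] x [-30.   49.7]
  z 60 1361 y [-59.2  -8.1] x [-26.9  47.4]
  z 66 112 y [-53.   14.9] x [-23.5  58. ]
  z 72 37 y [ 8.1 40. ] x [26.6 64.2]
open 40 rows 1 d [5.0, 0.1, -0.6] turn [0.0, -0.0, -0.0]
```

>>> send_rows(moves=[[40,[2,0,0],[0,0,0]],[40,[4,0,0],[0,0,0]],[40,[6,0,0],[0,0,0]],[40,[8,0,0],[0,0,0]],[40,[10,0,0],[0,0,0]]])

```text
time_s: 40.75
tool_pos: [0.5029, -0.2151, 0.0318]
eef_rot: [-0.681, 0.732, -0.0, -0.0]
ft_force: [-0.1, 1.6, -0.4]
gripper_width: 0.04
grip_force: 0.7
```

>>> send_rows(moves=[[40,[2,0,0],[0,0,0]],[40,[4,0,0],[0,0,0]],[40,[6,0,0],[0,0,0]],[40,[8,0,0],[0,0,0]]])

```text
time_s: 41.25
tool_pos: [0.5023, -0.2231, 0.0318]
eef_rot: [-0.681, 0.732, -0.0, -0.0]
ft_force: [0.1, 2.4, -1.4]
gripper_width: 0.04
grip_force: 0.7
```

```bash
python3 chk.py tr2
```

```text
tcp tray [ 7.1  7.2 31.8] [ 0.1  2.4 -1.4] 0.039955781599446676
  z 12 48 y [-49.8  -5.1] x [36.  49.5]
  z 18 64 y [-50.6  12.2] x [35.6 50.1]
  z 24 64 y [-52.2   9.5] x [35.3 49.6]
  z 30 58 y [-53.1  -8.4] x [36.4 49.5]
  z 36 61 y [-54.1  -9.7] x [35.8 50. ]
  z 42 69 y [-55.8 -11.8] x [35.5 49.7]
  z 48 63 y [-56.6 -12.4] x [27.1 49.3]
  z 54 79 y [-56.3  17.7] x [28.  57.3]
  z 60 490 y [-59.4 -11.3] x [-25.9  49.8]
  z 66 767 y [-58.4 -12.5] x [-24.4  46.1]
  z 72 38 y [-20.3  20.2] x [13.7 64.2]
```

View pics/tr2.png

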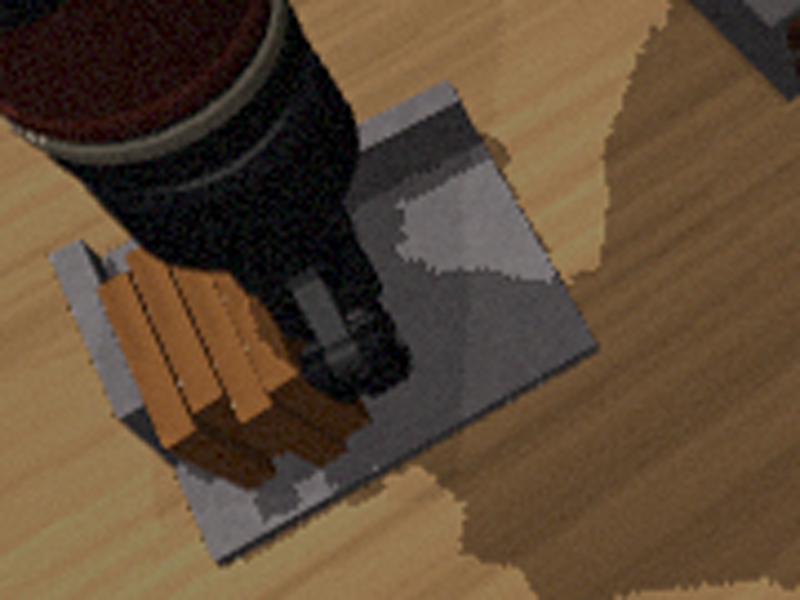

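The blanks at crop (150–300, 380) are swinging upright evenly, so I'll continue the push.

>>> send_rows(moves=[[40,[1.5,0,0],[0,0,0]],[40,[3,0,0],[0,0,0]],[40,[4.5,0,0],[0,0,0]],[40,[4.5,0,0],[0,0,0]]])

```text
time_s: 41.8
tool_pos: [0.502, -0.2259, 0.0316]
eef_rot: [-0.682, 0.732, 0.001, 0.001]
ft_force: [1.9, 8.7, -1.0]
gripper_width: 0.0398
grip_force: 3.0
```

>>> send_rows(moves=[[40,[1,0,0],[0,0,0]],[40,[2,0,0],[0,0,0]]])

```text
time_s: 42.05
tool_pos: [0.5019, -0.2262, 0.0316]
eef_rot: [-0.682, 0.731, 0.002, 0.002]
ft_force: [4.2, 18.4, 3.2]
gripper_width: 0.04
grip_force: 5.5
```

>>> send_rows(moves=[[40,[1,0,0],[0,0,0]],[40,[1.5,0,0],[0,0,0]]])

```text
time_s: 42.3
tool_pos: [0.5019, -0.2263, 0.0316]
eef_rot: [-0.683, 0.731, 0.003, 0.003]
ft_force: [3.7, 25.7, 5.9]
gripper_width: 0.0399
grip_force: 6.4
```

```bash
python3 chk.py
```

```text
tcp tray [ 6.9  4.  31.6] [ 3.7 25.7  5.9] 0.03987480815458986
  z 12 47 y [-53.8  -7.8] x [35.6 49.3]
  z 18 62 y [-52.6   6.5] x [35.5 49.5]
  z 24 63 y [-53.2  -8.6] x [36.2 49.3]
  z 30 61 y [-54.5 -11. ] x [35.3 49.2]
  z 36 59 y [-56.7 -14.6] x [36.1 50. ]
  z 42 62 y [-56.8 -15.1] x [35.8 49.6]
  z 48 61 y [-57.  -16.3] x [35.3 49.5]
  z 54 71 y [-56.5  13.6] x [35.8 57.2]
  z 60 448 y [-59.    6.3] x [-24.9  49.6]
  z 66 682 y [-58.8 -14.2] x [-21.9  47.5]
  z 72 40 y [-21.1  17. ] x [14.7 63.7]
```

>>> send_rows(moves=[[40,[-4,0,0],[0,0,0]],[40,[-7,0,0],[0,0,0]],[40,[-10,0,-1],[0,0,0]],[40,[-14,0,-2],[0,0,0]],[40,[-14,0,-2],[0,0,0]]])

```text
time_s: 42.98
tool_pos: [0.5029, -0.2169, 0.034]
eef_rot: [-0.681, 0.732, -0.0, -0.0]
ft_force: [0.2, -0.8, 0.8]
gripper_width: 0.0403
grip_force: 0.0
```

```bash
python3 chk.py tr3
```

```text
tcp tray [ 7.2 13.4 34. ] [ 0.2 -0.8  0.8] 0.04028492869258927
  z 12 61 y [-52.5  -7.1] x [32.8 49.5]
  z 18 65 y [-51.4  16.9] x [13.4 49.2]
  z 24 59 y [-52.4  17.2] x [33.9 49.2]
  z 30 62 y [-53.3  -6.9] x [35.7 49.1]
  z 36 73 y [-56.6  -7. ] x [-6.  49.8]
  z 42 70 y [-59.8  -7.4] x [-42.   49.6]
  z 48 75 y [-53.2  -6.9] x [27.4 49.4]
  z 54 81 y [-52.5  13.1] x [25.4 49.5]
  z 60 660 y [-54.   -6.9] x [-25.9  49.6]
  z 66 648 y [-53.6  -7.6] x [-26.1  46.2]
  z 72 18 y [-2.9 24.5] x [33.1 63.9]
```

View pics/tr3.png

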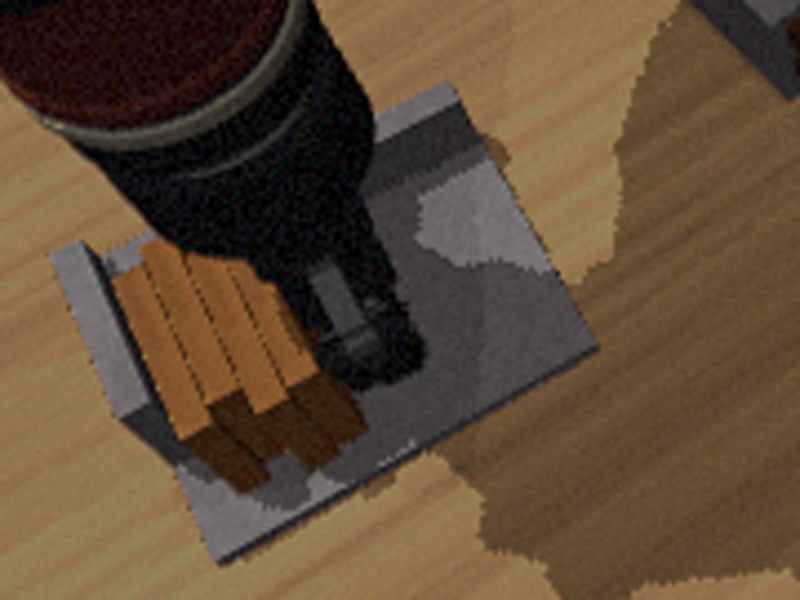

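All four blanks are upright and packed at y −54 to −7, about 5 mm short of the backstop. I'll push the flat faces gently to it.

>>> send_rows(moves=[[40,[3,0,0],[0,0,0]],[40,[6,0,0],[0,0,0]],[40,[8,0,0],[0,0,0]],[40,[10,0,0],[0,0,0]],[40,[11,0,0],[0,0,0]]])

```text
time_s: 43.65
tool_pos: [0.502, -0.2272, 0.0338]
eef_rot: [-0.682, 0.732, 0.001, 0.001]
ft_force: [0.7, 8.0, 2.4]
gripper_width: 0.0399
grip_force: 0.9
```

>>> send_rows(moves=[[40,[1,0,0],[0,0,0]],[40,[2,0,0],[0,0,0]],[40,[2,0,0],[0,0,0]]])

```text
time_s: 44.02
tool_pos: [0.5019, -0.2273, 0.0338]
eef_rot: [-0.682, 0.731, 0.002, 0.002]
ft_force: [2.0, 14.7, 5.5]
gripper_width: 0.0399
grip_force: 0.4
```

```bash
python3 chk.py
```

```text
tcp tray [ 7.   3.  33.8] [ 2.  14.7  5.5] 0.0399452627776483
  z 12 55 y [-54.6  -8.8] x [35.9 49.8]
  z 18 61 y [-54.4   4.8] x [-3.4 49.6]
  z 24 63 y [-54.7  -1.3] x [36.  49.5]
  z 30 64 y [-56.2 -10.7] x [35.7 49.1]
  z 36 60 y [-56.4 -14.5] x [35.8 49.5]
  z 42 62 y [-56.9 -16.1] x [35.5 50. ]
  z 48 58 y [-57.9 -16.2] x [36. 49.]
  z 54 65 y [-56.9  10.7] x [35.7 49.6]
  z 60 525 y [-58.8   1.9] x [-23.8  56.7]
  z 66 606 y [-58.6  -5.3] x [-22.3  49.7]
  z 72 26 y [-14.2  16.2] x [32.7 63.1]
```

The upper part of the finger is pressing the tops. I'll tilt the tool so that only the fingertips push, low on the blanks.

>>> send_rows(moves=[[40,[-6,0,0],[0,0,0]],[40,[-12,0,-2],[0,0,0]],[40,[-20,0,-4],[0,5,0]],[40,[-22,0,-4],[0,12,0]],[40,[-22,0,-4],[0,15,0]]])

```text
time_s: 44.7
tool_pos: [0.5034, -0.2072, 0.0381]
eef_rot: [-0.676, 0.725, -0.09, -0.097]
ft_force: [-0.7, -0.2, -0.1]
gripper_width: 0.0399
grip_force: 0.0
```

```bash
python3 chk.py; python3 -c "
from h import *
p,r,o=pose();print(r.as_matrix().round(3))
m=r.as_matrix();print('tool-x shift for horizontal -y dir:',m.T@np.array([np.sin(np.deg2rad(-4.1)),-np.cos(np.deg2rad(-4.1)),0]))"
```

```text
tcp tray [ 7.  23.2 38.1] [-0.7 -0.2 -0.1] 0.03986746848957628
  z 12 66 y [-53.2  -8.4] x [-15.8  49.5]
  z 18 76 y [-54.3  -8.3] x [-15.1  49.5]
  z 24 87 y [-53.   20.4] x [-16.3  49.5]
  z 30 84 y [-53.   12.2] x [-42.4  49.8]
  z 36 96 y [-54.7  13.4] x [-42.5  49.5]
  z 42 79 y [-55.1   1.1] x [-15.2  49.4]
  z 48 87 y [-59.4  -8.2] x [-24.7  49.1]
  z 54 89 y [-54.2  -8.2] x [-27.3  49.5]
  z 60 769 y [-55.6  -8.3] x [-26.9  48.7]
  z 66 681 y [-54.7  -8.4] x [-23.5  47.3]
  z 72 11 y [20.1 42.3] x [35.3 62.6]
[[-0.067 -0.998 -0.019]
 [-0.962  0.07  -0.262]
 [ 0.263  0.    -0.965]]
tool-x shift for horizontal -y dir: [0.96481869 0.00171866 0.26291051]
```

>>> send_rows(moves=[[40,[-0.8,0,2.9],[0,0,0]],[40,[3,0,3.9],[0,0,0]],[40,[6.9,0,5],[0,0,0]],[40,[9.8,0,5.8],[0,0,0]],[40,[11.7,0,6.3],[0,0,0]]])

```text
time_s: 45.38
tool_pos: [0.5024, -0.2214, 0.0348]
eef_rot: [-0.675, 0.726, -0.089, -0.096]
ft_force: [-0.4, -0.4, 0.3]
gripper_width: 0.04
grip_force: 0.0
```

>>> send_rows(moves=[[40,[1,0,0.3],[0,0,0]],[40,[2,0,0.6],[0,0,0]],[40,[3,0,0.8],[0,0,0]]])

```text
time_s: 45.75
tool_pos: [0.5023, -0.2239, 0.0348]
eef_rot: [-0.676, 0.726, -0.089, -0.096]
ft_force: [-0.4, 0.9, 0.3]
gripper_width: 0.0399
grip_force: 0.7
```

```bash
python3 chk.py
```

```text
tcp tray [ 7.1  6.5 34.8] [-0.4  0.9  0.3] 0.039946800676430944
  z 12 58 y [-54.7 -10.2] x [ 5.2 49.7]
  z 18 80 y [-55.2  -9.1] x [-11.9  49.3]
  z 24 78 y [-55.2  -6.8] x [-14.9  49.8]
  z 30 80 y [-56.1 -10.1] x [-41.8  49.6]
  z 36 92 y [-56.6  -3.2] x [-42.   49.4]
  z 42 85 y [-57.4 -10.2] x [-19.2  49.2]
  z 48 78 y [-56.6 -10.1] x [-10.8  49.6]
  z 54 97 y [-55.9  -9.3] x [-21.6  49.4]
  z 60 747 y [-56.9   1.3] x [-26.5  49.2]
  z 66 692 y [-56.7 -10.9] x [-25.6  45.1]
  z 72 15 y [ 3.2 31.3] x [33.5 63.7]
```

Upright and sliding. I'll continue in small steps until the force rises.

>>> send_rows(moves=[[40,[1,0,0.3],[0,0,0]],[40,[2,0,0.6],[0,0,0]],[40,[2,0,0.6],[0,0,0]]])

```text
time_s: 46.18
tool_pos: [0.5022, -0.2253, 0.0347]
eef_rot: [-0.676, 0.725, -0.089, -0.095]
ft_force: [0.4, 6.6, 3.7]
gripper_width: 0.0402
grip_force: 3.4
```

>>> send_rows(moves=[[40,[1,0,0.3],[0,0,0]],[40,[1.5,0,0.4],[0,0,0]],[40,[1.5,0,0.4],[0,0,0]]])

```text
time_s: 46.55
tool_pos: [0.5021, -0.2255, 0.0347]
eef_rot: [-0.676, 0.725, -0.088, -0.094]
ft_force: [0.2, 14.1, 8.5]
gripper_width: 0.0402
grip_force: 7.1
```

```bash
python3 chk.py
```

```text
tcp tray [ 7.1  4.8 34.7] [ 0.2 14.1  8.5] 0.040201327602792984
  z 12 69 y [-55.8 -11.4] x [-12.4  49.5]
  z 18 73 y [-56.4 -10. ] x [-10.8  49.1]
  z 24 74 y [-56.8  -3.2] x [-15.   49.5]
  z 30 85 y [-56.6 -11.3] x [-41.8  49.4]
  z 36 77 y [-56.8 -11.4] x [-42.9  49.2]
  z 42 81 y [-58.4 -11.4] x [-21.6  49.9]
  z 48 88 y [-57.1 -11.4] x [-24.2  49.8]
  z 54 95 y [-56.  -11.3] x [-17.8  49.5]
  z 60 762 y [-58.1  -3.3] x [-25.5  49.4]
  z 66 681 y [-57.7 -11.9] x [-26.6  46.8]
  z 72 16 y [-0.9 29.7] x [24.9 64.4]
```

>>> send_rows(moves=[[40,[-8,0,-2],[0,0,0]],[40,[-24,0,-10],[0,0,0]],[14,[-10,0,-70],[0,-7,0]],[14,[10,0,-110],[0,-15,0]],[14,[10,0,-110],[0,-15,0]]])

```text
time_s: 47.22
tool_pos: [0.5056, -0.2115, 0.1475]
eef_rot: [-0.68, 0.733, -0.003, 0.001]
ft_force: [0.8, -0.0, 0.5]
gripper_width: 0.0139
grip_force: 0.0
```

```bash
python3 chk.py|head -1
python3 - <<'E'
from h import *
plan([(*tw(98,-36),135,175.9,14)])
c=ctrl.camera("scene");cv2.imwrite("pics/tr4.png",cv2.resize(c["pixels"][240:375,70:250,::-1],(800,600),interpolation=2))
E
```

```text
tcp tray [  9.5  19.  147.5] [ 0.8 -0.   0.5] 0.013930176305259202
open 14 rows 5 d [28.1, -45.0, 5.3] turn [-0.1, 0.0, 44.9]
open 14 rows 5 d [-11.9, -51.7, 5.2] turn [-0.1, 0.0, 44.9]
```

View pics/tr4.png

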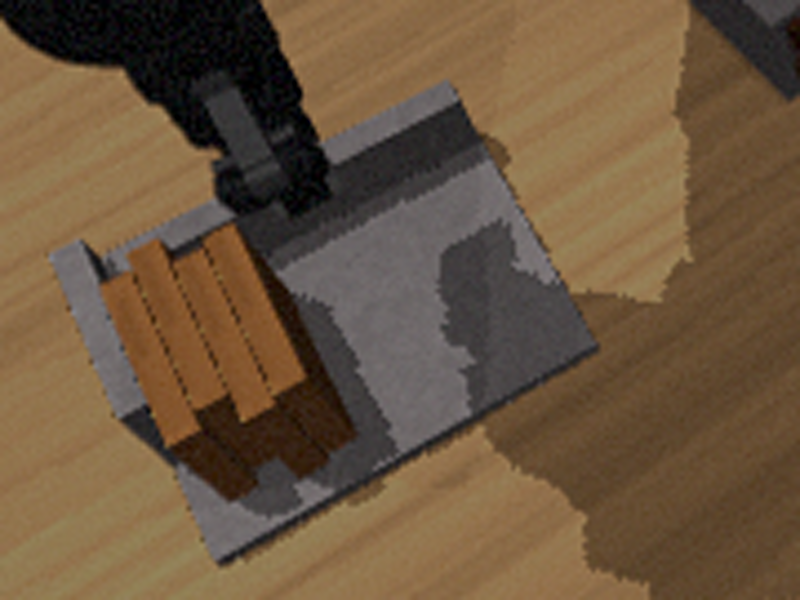

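The four blanks stand upright and packed against the backstop, with tops at crop (150–270, 330). Their side edges are staggered, so next is the side push toward the fence.

>>> send_rows(moves=[[14,[6,-9,1],[0,0,9]],[14,[11,-18,2],[0,0,18]],[14,[17,-27,3],[0,0,27]],[14,[22,-36,4],[0,0,36]],[14,[28,-45,5],[0,0,45]]])

```text
time_s: 47.95
tool_pos: [0.5457, -0.2384, 0.1368]
eef_rot: [-0.348, 0.938, 0.001, -0.001]
ft_force: [0.5, -0.8, 0.3]
gripper_width: 0.0142
grip_force: 0.0
```

>>> send_rows(moves=[[14,[-2,-10,1],[0,0,9]],[14,[-5,-21,2],[0,0,18]],[14,[-7,-31,3],[0,0,27]],[14,[-10,-41,4],[0,0,36]],[14,[-12,-52,5],[0,0,45]]])

```text
time_s: 48.58
tool_pos: [0.5889, -0.2697, 0.1316]
eef_rot: [0.038, 0.999, 0.0, -0.002]
ft_force: [-0.3, 0.4, 0.3]
gripper_width: 0.0141
grip_force: 0.0
```

>>> send_rows(moves=[[14,[0,0,0],[0,0,0]],[14,[0,0,20],[0,5,0]],[14,[0,0,50],[0,10,0]],[14,[0,0,80],[0,15,0]],[14,[0,0,80],[0,15,0]]])

```text
time_s: 49.2
tool_pos: [0.5875, -0.2691, 0.0489]
eef_rot: [0.033, 0.99, 0.006, -0.134]
ft_force: [-0.7, 0.6, 0.6]
gripper_width: 0.014
grip_force: 0.0
```

Run:
```python
from h import *
p,r,o=pose();print(wt(p),o["ft_force"].round(1));m=r.as_matrix();print(m.round(3))
a=np.deg2rad(TY);ex=np.array([np.cos(a),np.sin(a),0]);ey=np.array([-np.sin(a),np.cos(a),0])
for n,e in(("-x",-ex),("+y",ey),("down",np.array([0,0,-1.]))):print(n,(m.T@e).round(3))
```

```text
[ 95.4 -32.6  48.9] [-0.7  0.6  0.6]
[[-0.962  0.067 -0.265]
 [ 0.063  0.998  0.021]
 [ 0.266  0.004 -0.964]]
-x [0.964 0.005 0.266]
+y [-0.006  1.     0.002]
down [-0.266 -0.004  0.964]
```

>>> send_rows(moves=[[14,[-2.4,-3.4,8.7],[0,0,0]],[14,[6,-3.4,11],[0,0,0]],[14,[14,-3.4,13.2],[0,0,0]],[14,[20,-3.4,14.8],[0,0,0]]])

```text
time_s: 49.7
tool_pos: [0.5655, -0.2734, 0.0457]
eef_rot: [0.036, 0.991, 0.004, -0.13]
ft_force: [0.3, 0.0, 0.5]
gripper_width: 0.0142
grip_force: 0.0
```

>>> send_rows(moves=[[14,[2.4,0,0.7],[0,0,0]],[14,[4.8,0,1.3],[0,0,0]],[14,[7.2,0,2],[0,0,0]],[14,[9.6,0,2.7],[0,0,0]]])

```text
time_s: 50.2
tool_pos: [0.5562, -0.2725, 0.0443]
eef_rot: [0.035, 0.991, 0.005, -0.13]
ft_force: [1.3, 0.2, 0.6]
gripper_width: 0.014
grip_force: 0.5
```

```bash
python3 chk.py
```

```text
tcp tray [ 64.4 -38.2  44.3] [1.3 0.2 0.6] 0.014014417013481648
  z 12 7 y [-11.8 -11.4] x [-20.6   7.8]
  z 18 9 y [-11.8 -11.2] x [-18.3  13.7]
  z 24 11 y [-23.  -11.3] x [-37.   56.8]
  z 30 17 y [-31.  -11.3] x [-42.5  54.5]
  z 36 19 y [-35.4 -11.3] x [-42.7  67.1]
  z 42 17 y [-17.4 -11.3] x [-17.9  55.9]
  z 48 10 y [-11.8 -11.2] x [-21.3  27.9]
  z 54 19 y [-15.2 -11.2] x [-19.7  59.4]
  z 60 136 y [-26.6 -11.4] x [-22.5  31. ]
  z 66 116 y [-27.8 -11.5] x [-22.7  62.2]
```

>>> send_rows(moves=[[14,[2,0,0.6],[0,0,0]],[14,[4,0,1.1],[0,0,0]],[14,[6,0,1.7],[0,0,0]],[14,[8,0,2.2],[0,0,0]],[14,[10,0,2.8],[0,0,0]]])

```text
time_s: 50.88
tool_pos: [0.5456, -0.2718, 0.0443]
eef_rot: [0.035, 0.991, 0.005, -0.13]
ft_force: [1.4, -0.2, 1.4]
gripper_width: 0.0139
grip_force: 0.8
```

>>> send_rows(moves=[[14,[1,0,0.3],[0,0,0]],[14,[2,0,0.6],[0,0,0]],[14,[3,0,0.8],[0,0,0]],[14,[4,0,1.1],[0,0,0]]])

```text
time_s: 51.38
tool_pos: [0.5416, -0.2715, 0.0442]
eef_rot: [0.035, 0.991, 0.005, -0.13]
ft_force: [1.6, 0.3, 1.6]
gripper_width: 0.0141
grip_force: 1.1
```

```bash
python3 chk.py|head -1
python3 - <<'E'
from h import *
c=ctrl.camera("scene");cv2.imwrite("pics/tr5.png",cv2.resize(c["pixels"][240:375,70:250,::-1],(800,600),interpolation=2))
E
```

```text
tcp tray [ 49.8 -38.2  44.2] [1.6 0.3 1.6] 0.014058575592326568
```

View pics/tr5.png

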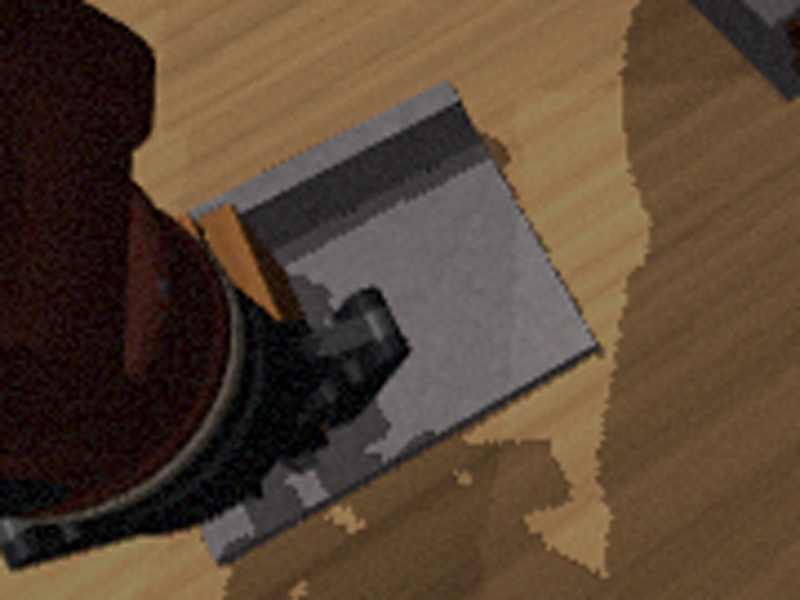

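>>> send_rows(moves=[[14,[1,0.5,0.3],[0,0,0]],[14,[2,1,0.6],[0,0,0]],[14,[3,1.5,0.8],[0,0,0]]])

```text
time_s: 51.85
tool_pos: [0.5385, -0.2697, 0.0443]
eef_rot: [0.035, 0.991, 0.005, -0.13]
ft_force: [0.8, -0.0, 0.7]
gripper_width: 0.0144
grip_force: 0.9
```

>>> send_rows(moves=[[14,[1,0,0.3],[0,0,0]],[14,[2,0,0.6],[0,0,0]],[14,[2,0,0.6],[0,0,0]]])

```text
time_s: 52.22
tool_pos: [0.5371, -0.2696, 0.0443]
eef_rot: [0.035, 0.991, 0.005, -0.13]
ft_force: [4.5, -0.2, 0.7]
gripper_width: 0.0139
grip_force: 2.5
```

>>> send_rows(moves=[[14,[1,0,0.3],[0,0,0]],[14,[1.5,0,0.4],[0,0,0]],[14,[1.5,0,0.4],[0,0,0]]])

```text
time_s: 52.6
tool_pos: [0.5369, -0.27, 0.0444]
eef_rot: [0.035, 0.991, 0.004, -0.128]
ft_force: [10.1, -0.9, -1.1]
gripper_width: 0.0139
grip_force: 4.7
```

>>> send_rows(moves=[[14,[-10,0,-2.7],[0,0,0]],[14,[-30,0,-8],[0,0,0]],[14,[-40,0,-50],[0,-5,0]],[14,[-40,0,-105],[0,-12,0]],[14,[-60,40,-140],[0,-15,0]]])

```text
time_s: 53.22
tool_pos: [0.6316, -0.2385, 0.1667]
eef_rot: [0.038, 0.999, -0.001, 0.002]
ft_force: [0.1, 0.4, 0.4]
gripper_width: 0.0135
grip_force: 0.0
```

>>> send_rows(moves=[[14,[0,50,0],[0,0,0]],[14,[0,100,0],[0,0,0]],[14,[0,150,0],[0,0,0]],[14,[0,150,0],[0,0,0]]])

```text
time_s: 53.72
tool_pos: [0.6418, -0.0831, 0.1634]
eef_rot: [0.034, 0.999, 0.0, -0.001]
ft_force: [-0.3, -0.3, 0.0]
gripper_width: 0.0142
grip_force: 0.0
```

Run:
```python
from h import *
p,r,o=pose();print(wt(p),p)
for n in("scene","top"):
    c,T,h=tray_pts(n,TO,TY);x,y,z=T[...,0],T[...,1],T[...,2]
    w=(abs(x)<75)&(abs(y)<70)&(h[...,1]>110)
    top=w&(z>58)&(z<74)
    print(n,"top z",np.median(z[top]).round(1),"y",np.percentile(y[top],[1,99]).round(1))
    for k in range(4):
        s=top&(y>-60+12*k+2)&(y<-48+12*k-2);print("  b",k,s.sum(),"x",np.percentile(x[s],[2,98]).round(1),"z",np.percentile(z[s],[10,50,90]).round(1))
    s=w&(z>14)&(z<55)
    for lo in range(14,56,10):
        q=s&(z>=lo)&(z<lo+10)&(x>-45)
        if q.sum()>10:print("  z",lo,"ymax",np.percentile(y[q],97).round(1),"xmax",np.percentile(x[q],97).round(1))
    if n=="scene":cv2.imwrite("pics/tr6.png",cv2.resize(c["pixels"][240:375,70:250,::-1],(800,600),interpolation=2))
```

```text
[136.3 156.9 163.4] [641.84648073 -83.08170958 163.4230966 ]
scene top z 65.8 y [-57.8  -9.6]
  b 0 243 x [-39.1  28.6] z [64.3 65.8 67.2]
  b 1 236 x [-38.8  27.9] z [64.1 65.9 67.4]
  b 2 231 x [-40.1  28.7] z [64.6 65.9 67.1]
  b 3 214 x [-35.1  33.2] z [64.3 65.9 67.2]
  z 14 ymax -9.3 xmax 33.3
  z 24 ymax -9.3 xmax 33.2
  z 34 ymax -9.2 xmax 33.0
  z 44 ymax -9.2 xmax 33.1
  z 54 ymax -9.3 xmax 31.1
top top z 65.9 y [-59.3 -43.2]
  b 0 126 x [-39.7  26.4] z [63.2 66.1 69.2]
  b 1 28 x [-40.7  20.4] z [63.5 65.9 68.3]Traceback (most recent call last):
  File "<stdin>", line 9, in <module>
    return _quantile_unchecked(
        a, q, axis, out, overwrite_input, method, keepdims, weights)
    return _ureduce(a,
                    func=_quantile_ureduce_func,
    ...<5 lines>...
                    overwrite_input=overwrite_input,
                    method=method)
    r = func(a, **kwargs)
    result = _quantile(arr,
                       quantiles=q,
    ...<2 lines>...
                       out=out,
                       weights=wgt)
    slices_having_nans = np.isnan(arr[-1, ...])
                                  ~~~^^^^^^^^^
IndexError: index -1 is out of bounds for axis 0 with size 0
```

View pics/tr6.png

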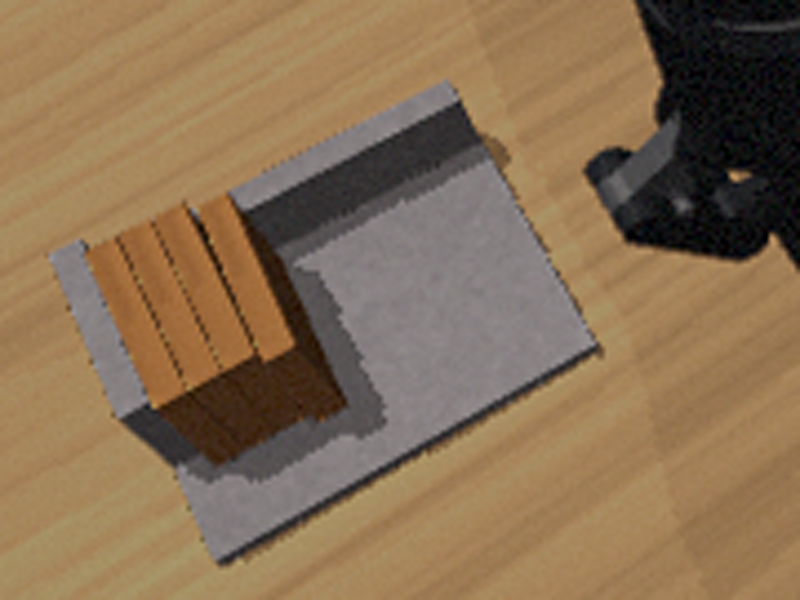

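The crop shows blanks 0 to 2 flush against the fence. Blank3, front edge at crop (290,340), is about 5 mm off the fence with a 2 mm gap. I'll push its side edge alone, then pack the row again.

Run:
```python
from h import *
plan([(*tw(98,-20),130,175.9,0)])
```

```text
open 0 rows 4 d [38.9, -173.5, 33.6] turn [-0.0, -0.1, 0.1]
```

>>> send_rows(moves=[[0,[10,-45,9],[0,0,0]],[0,[20,-90,18],[0,0,0]],[0,[30,-135,26],[0,0,0]],[0,[39,-173.5,33],[0,0,0]],[0,[39,-173.5,33],[0,0,0]]])

```text
time_s: 54.45
tool_pos: [0.5892, -0.261, 0.1299]
eef_rot: [0.039, 0.999, -0.0, -0.001]
ft_force: [0.0, 0.4, 0.2]
gripper_width: -0.0001
grip_force: 0.0
```

>>> send_rows(moves=[[0,[0,0,0],[0,0,0]],[0,[0,0,20],[0,5,0]],[0,[0,0,50],[0,10,0]],[0,[0,0,84],[0,15,0]],[0,[0,0,84],[0,15,0]]])

```text
time_s: 55.08
tool_pos: [0.5901, -0.2548, 0.0426]
eef_rot: [0.034, 0.99, 0.006, -0.134]
ft_force: [-0.7, 1.3, 0.2]
gripper_width: -0.0001
grip_force: 0.0
```

```bash
python3 chk.py|head -1
```

```text
tcp tray [ 96.9 -18.1  42.6] [-0.7  1.3  0.2] -0.00010186449527088747
```

>>> send_rows(moves=[[0,[12,-1,3.3],[0,0,0]],[0,[24,-2,6.6],[0,0,0]],[0,[34,-3,9.4],[0,0,0]],[0,[42,-3,11.6],[0,0,0]]])

```text
time_s: 55.62
tool_pos: [0.5476, -0.2571, 0.0482]
eef_rot: [0.036, 0.991, 0.004, -0.129]
ft_force: [-0.5, -0.2, 0.8]
gripper_width: -0.0001
grip_force: 0.0
```

>>> send_rows(moves=[[0,[2,0,0.6],[0,0,0]],[0,[4,0,1.1],[0,0,0]],[0,[6,0,1.7],[0,0,0]],[0,[7,0,1.9],[0,0,0]]])

```text
time_s: 56.12
tool_pos: [0.5404, -0.2563, 0.0463]
eef_rot: [0.035, 0.991, 0.005, -0.13]
ft_force: [0.2, 0.0, -0.2]
gripper_width: 0.0001
grip_force: 0.2
```

```bash
python3 chk.py|head -1
```

```text
tcp tray [ 47.5 -23.2  46.3] [ 0.2  0.  -0.2] 9.432704799641544e-05
```

>>> send_rows(moves=[[0,[1,0,0.3],[0,0,0]],[0,[2,0,0.6],[0,0,0]],[0,[3,0,0.8],[0,0,0]]])

```text
time_s: 56.55
tool_pos: [0.5379, -0.2563, 0.0465]
eef_rot: [0.035, 0.991, 0.004, -0.13]
ft_force: [5.2, 0.0, -0.9]
gripper_width: -0.0004
grip_force: 2.5
```

>>> send_rows(moves=[[0,[1,0,0.3],[0,0,0]],[0,[2,0,0.6],[0,0,0]],[0,[2,0,0.6],[0,0,0]]])

```text
time_s: 56.92
tool_pos: [0.5376, -0.2566, 0.0468]
eef_rot: [0.035, 0.991, 0.004, -0.128]
ft_force: [10.2, -0.4, -1.3]
gripper_width: -0.0001
grip_force: 4.8
```

Now I'll retreat and set up the final low push toward the backstop.

>>> send_rows(moves=[[0,[-10,0,-2.7],[0,0,0]],[0,[-30,0,-8],[0,0,0]],[20,[-40,0,-50],[0,-5,0]],[40,[-40,0,-105],[0,-12,0]],[40,[-50,50,-130],[0,-15,0]]])

```text
time_s: 57.55
tool_pos: [0.6214, -0.2147, 0.1624]
eef_rot: [0.038, 0.999, -0.001, 0.003]
ft_force: [0.7, 0.8, 0.3]
gripper_width: 0.0395
grip_force: 0.0
```

```bash
cat > fin.py <<'E'
from h import *
p,r,o=pose();print(wt(p),p)
c,T,h=tray_pts("scene",TO,TY);x,y,z=T[...,0],T[...,1],T[...,2]
w=(abs(x)<75)&(abs(y)<70)&(h[...,1]>110)
top=w&(z>58)&(z<74)
print("top z",np.median(z[top]).round(1),"y",np.percentile(y[top],[1,99]).round(1))
for k in range(4):
    s=top&(y>-60+12*k+3)&(y<-48+12*k-1)
    if s.sum()>5:print("  b",k,s.sum(),"x",np.percentile(x[s],[2,98]).round(1),"z",np.percentile(z[s],[10,50,90]).round(1))
s=w&(z>14)&(z<55)
for lo in range(14,56,10):
    q=s&(z>=lo)&(z<lo+10)&(x>-40)
    if q.sum()>10:print("  z",lo,"ymax",np.percentile(y[q],97).round(1),"xmax",np.percentile(x[q],97).round(1))
cv2.imwrite("pics/fin.png",cv2.resize(c["pixels"][240:375,70:250,::-1],(800,600),interpolation=2))
E
python3 fin.py; python3 -c "
from h import *
plan([(*tw(-4,50),120,265.9,40)])"
```

```text
[125.3  24.2 162.4] [ 621.44908538 -214.65498125  162.430628  ]
top z 66.2 y [-58.4 -54. ]
  b 0 19 x [-7.8  6.8] z [64.5 66.1 67.3]
  z 34 ymax -33.6 xmax 29.0
open 40 rows 5 d [65.7, 9.1, 21.6] turn [-0.2, 0.2, -45.0]
open 40 rows 5 d [39.9, 52.8, 22.0] turn [-0.2, 0.2, -45.0]
```

>>> send_rows(moves=[[30,[13,2,4],[0,0,-9]],[30,[26,4,9],[0,0,-18]],[30,[39,5,13],[0,0,-27]],[30,[52,7,17],[0,0,-36]],[30,[66,9,21],[0,0,-45]]])

```text
time_s: 58.22
tool_pos: [0.5544, -0.1979, 0.1375]
eef_rot: [-0.352, 0.936, 0.0, -0.001]
ft_force: [0.2, 0.2, 0.1]
gripper_width: 0.0299
grip_force: 0.0
```

>>> send_rows(moves=[[30,[8,11,4],[0,0,-9]],[30,[16,21,9],[0,0,-18]],[30,[24,32,13],[0,0,-27]],[30,[32,42,17],[0,0,-36]],[30,[40,53,21],[0,0,-45]]])

```text
time_s: 58.85
tool_pos: [0.4895, -0.1841, 0.1166]
eef_rot: [-0.683, 0.73, 0.001, -0.001]
ft_force: [0.5, -0.7, 0.2]
gripper_width: 0.0301
grip_force: 0.0
```

>>> send_rows(moves=[[30,[0,0,0],[0,0,0]],[30,[0,0,20],[0,5,0]],[30,[0,0,45],[0,10,0]],[30,[0,0,70],[0,15,0]],[30,[0,0,70],[0,15,0]]])

```text
time_s: 59.48
tool_pos: [0.4893, -0.1827, 0.0454]
eef_rot: [-0.676, 0.726, -0.087, -0.096]
ft_force: [-0.4, -1.0, -0.8]
gripper_width: 0.0303
grip_force: 0.0
```

```bash
python3 fin.py
python3 - <<'E'
from h import *
p,r,o=pose();m=r.as_matrix();a=np.deg2rad(TY);ex=np.array([np.cos(a),np.sin(a),0]);ey=np.array([-np.sin(a),np.cos(a),0])
for n,e in(("+x",ex),("-y",-ey),("down",np.array([0,0,-1.]))):print(n,(m.T@e).round(3))
E
```

```text
[-8.7 46.6 45.4] [ 489.30701005 -182.73321709   45.39264672]
top z 65.9 y [-57.9  17.8]
  b 0 241 x [-39.2  28.7] z [64.1 65.9 67.6]
  b 1 233 x [-39.7  28.5] z [64.5 66.  67.3]
  b 2 233 x [-39.5  28.8] z [64.5 66.  67.4]
  b 3 221 x [-40.2  28.1] z [64.3 65.9 67.3]
  z 14 ymax -8.6 xmax 29.3
  z 24 ymax 33.2 xmax 29.3
  z 34 ymax 37.8 xmax 29.1
  z 44 ymax -8.8 xmax 29.3
  z 54 ymax -8.7 xmax 28.8
+x [-0.    -1.    -0.001]
-y [ 0.966 -0.001  0.257]
down [-0.257 -0.001  0.966]
```

All four edges are flush. One last gentle low push closes the ~2 mm gap.

>>> send_rows(moves=[[30,[-2.6,-3,9.5],[0,0,0]],[30,[8,-3,12.3],[0,0,0]],[30,[20,-3,15.4],[0,0,0]],[30,[30,-3,18],[0,0,0]],[30,[30,-3,18],[0,0,0]]])

```text
time_s: 60.15
tool_pos: [0.4908, -0.2194, 0.0377]
eef_rot: [-0.675, 0.726, -0.089, -0.096]
ft_force: [0.1, -0.8, 0.0]
gripper_width: 0.03
grip_force: 0.0
```

>>> send_rows(moves=[[30,[1.5,0,0.4],[0,0,0]],[30,[3,0,0.8],[0,0,0]],[30,[4.5,0,1.2],[0,0,0]]])

```text
time_s: 60.52
tool_pos: [0.4906, -0.2226, 0.0374]
eef_rot: [-0.676, 0.725, -0.089, -0.096]
ft_force: [-0.6, -0.5, 0.1]
gripper_width: 0.0303
grip_force: 0.1
```

```bash
python3 chk.py|head -1
```

```text
tcp tray [-4.6  6.9 37.4] [-0.6 -0.5  0.1] 0.03030612087469569
```

>>> send_rows(moves=[[30,[1,0,0.3],[0,0,0]],[30,[2,0,0.5],[0,0,0]],[30,[2.5,0,0.7],[0,0,0]]])

```text
time_s: 60.95
tool_pos: [0.4904, -0.2243, 0.0373]
eef_rot: [-0.676, 0.725, -0.088, -0.095]
ft_force: [0.1, 9.1, 5.8]
gripper_width: 0.0298
grip_force: 4.5
```

>>> send_rows(moves=[[30,[1,0,0.3],[0,0,0]],[30,[1.5,0,0.4],[0,0,0]],[30,[1.5,0,0.4],[0,0,0]]])

```text
time_s: 61.32
tool_pos: [0.4904, -0.2245, 0.0373]
eef_rot: [-0.677, 0.725, -0.088, -0.094]
ft_force: [0.0, 14.2, 8.5]
gripper_width: 0.0301
grip_force: 7.5
```

```bash
python3 chk.py|head -1
```

```text
tcp tray [-4.7  5.  37.3] [ 0.  14.2  8.5] 0.03008663292276071
```

Firm. I'll back away clear and check everything.

>>> send_rows(moves=[[30,[-8,0,-2],[0,0,0]],[30,[-28,0,-10],[0,0,0]],[30,[-20,0,-70],[0,-7,0]],[30,[-20,0,-120],[0,-15,0]],[30,[-60,0,-150],[0,-15,0]]])

```text
time_s: 62.0
tool_pos: [0.4991, -0.134, 0.17]
eef_rot: [-0.679, 0.734, -0.002, 0.001]
ft_force: [-0.2, -0.2, -0.5]
gripper_width: 0.0302
grip_force: 0.0
```

>>> send_rows(moves=[[30,[-40,-30,0],[0,0,0]],[30,[-80,-60,0],[0,0,0]],[30,[-120,-90,0],[0,0,0]],[30,[-150,-120,0],[0,0,0]],[30,[-150,-120,0],[0,0,0]]])

```text
time_s: 62.62
tool_pos: [0.6291, 0.0127, 0.1661]
eef_rot: [-0.682, 0.731, -0.0, 0.0]
ft_force: [-0.3, -0.2, -1.1]
gripper_width: 0.0301
grip_force: 0.0
```

```bash
python3 fin.py
python3 - <<'E'
from h import *
c=ctrl.camera("scene");cv2.imwrite("pics/end.png",cv2.resize(c["pixels"][90:400,60:480,::-1],(800,590),interpolation=2))
E
```

```text
[116.7 251.5 166.1] [629.0905363   12.71068123 166.14570209]
top z 65.9 y [-58.3 -11.5]
  b 0 235 x [-39.6  28.6] z [64.3 65.9 67.2]
  b 1 237 x [-40.2  28.1] z [64.2 66.1 67.5]
  b 2 225 x [-39.9  28.3] z [64.3 66.  67.6]
  b 3 232 x [-38.4  29. ] z [64.1 66.  67.4]
  z 14 ymax -11.4 xmax 29.3
  z 24 ymax -11.4 xmax 29.5
  z 34 ymax -11.3 xmax 29.3
  z 44 ymax -11.4 xmax 29.3
  z 54 ymax -11.5 xmax 28.8
```

View pics/end.png

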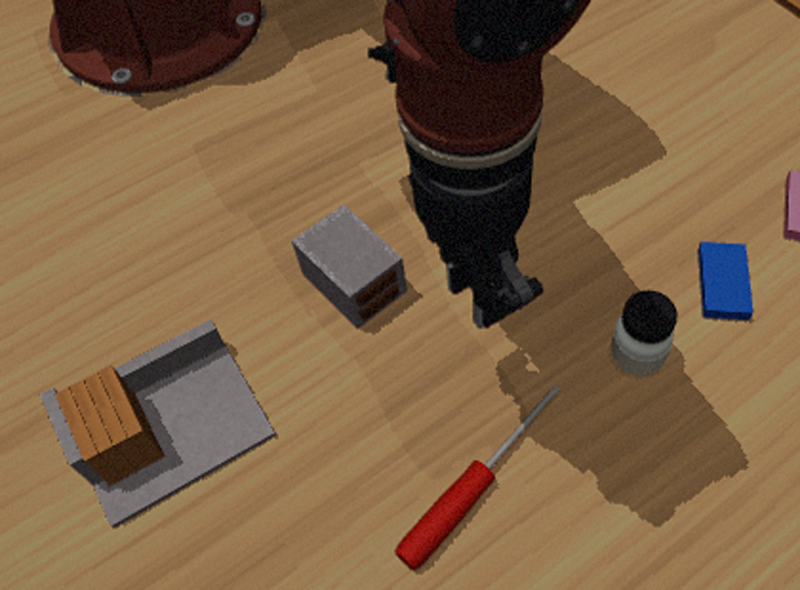

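The blanks are square and packed at crop (105,425), the high rack at (350,265) is filled, and the earlier depth check showed both racks' boards home. The jar and the red tool are untouched.

```bash
python3 -c "
from station import ctrl
print(ctrl.finish_job())"
```

```text
the job is handed in; nothing more can be done
None
```

I handed the job in at about 63 s of robot time: all four boards are home in their matching racks, and the four blanks stand upright and packed against the backstop, flush to the fence (blank3 within about 1 mm by the camera).

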